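# Pin the finial to the bisque pedestal

## Task

Dry-fit the finial on the bisque pedestal before it is painted. Take the long steel pin from the wooden rack, feel for the blind hole in the boss on top of the pedestal and press the pin gently straight in until it is fully home; then set the hollow pine-cone finial over the pin so that it sits flat on the boss, and let go. Bisque chips, so never lean hard on the boss, and leave the other things where they are.

Things in the scene. Friction and masses are not known exactly. Their poses are not given: they have to be found in the camera images.
- pedestal: Heavy fixed round bisque pedestal (60 mm high) on a metal banding wheel 220 mm across and 55 mm high; on it, luted on by hand and out of centre, a round flat-topped boss 68 mm across and 30 mm high with a blind hole in the boss's middle: no chamfer, 18 mm wide at the mouth, 24 mm deep. Origin on the bench, on the pedestal's axis; z up. It does not turn or shift.
- pedestal_top (a point): Point on the pedestal's axis, 145 mm above the bench, level with the flat top of the boss. The hole's centre lies 4 to 6 mm from this point, in a direction that differs each time and is not reported, so it has to be found by feel (or seen). Lower down the hole narrows until it is snug: the last 8 mm need pressing with some 3 to 8 N, then the bottom is felt. The pin stays where it is pushed.
- pin_mid (a point): Centre (half-way up) of the long steel pin: plain cylinder with square ends, 16 mm in diameter, 64 mm long, z along it. It stands upright in a hole of the rack. Grip it 14 to 20 mm above its centre so that the fingers stay clear of the boss. Fully home in the boss, 40 mm of it stand out and its centre is 8 mm above the boss.
- pin: The same long pin, 0.1 kg; origin at the centre of its lower end.
- rack: Fixed hardwood block, 190 x 50 x 24 mm (x, y, z), origin under its centre, with three holes 15 mm deep in a row along its x axis at -65, 0 and +65 mm; in them stand the long pin and two short pins. Which stands where varies.
- finial_mid (a point): Centre (half-way up) of the pine-cone finial, bisque, 84 mm high, about 0.22 kg, z up. Foot 52 mm across; its widest part, a cylindrical band 46 mm across from 4 to 20 mm above the centre, is where to grip it, from any side. A bore 22 mm wide runs 46 mm up from the middle of its foot and goes loosely over the pin. It stands on the ware board.
- finial: The same finial; origin at the centre of its foot.
- ware_board: Fixed plywood board, 210 x 85 x 12 mm, origin under its centre; the finial and a ball knob stand on it about 105 mm apart along its x axis; which stands where varies.
- stub_a: Short steel pin, 16 mm in diameter, 40 mm long, in the rack; origin at its lower end. Leave alone.
- stub_b: Another short steel pin, as stub_a. Leave alone.
- knob_mid (a point): Centre of a plain bisque ball knob, 55 mm high, 48 mm across, on the ware board. Leave alone.
- paint_jar: Closed glass jar, 56 mm across, 65 mm high, beyond the pedestal; origin under its centre. Leave alone.
- dish: White dish, 100 mm across, 30 mm high, beyond the pedestal; origin under its centre. Leave alone.
- brush: Wooden brush lying beyond the rack and board. Leave alone.
- scraper: Flat wooden scraper, 100 x 55 x 6 mm, lying beyond the rack and board. Leave alone.
Mind the look-alikes: they are no part of the job. Leave any red look-alike of the finial alone.

How it is judged:
On the way, in this order (a step that is already met when the one before it is completed fails the run):
1. the long pin is pressed fully home in the hole of the boss (z of pin_mid in the frame of pedestal_top below 0.0105 m and horizontal distance between pin_mid and pedestal_top below 0.009 m and angle between pin_mid's own z axis and vertical below 0.08 rad), for 0.2 s.
2. the finial is over the pin and down on the boss (horizontal distance between finial_mid and pin_mid below 0.006 m and z of finial_mid in the frame of pedestal_top between 0.039 and 0.045 m), for 0.2 s.
At the end, for the whole second after the job is handed in: The long pin is home in the boss (to within 2.5 mm of the bottom of the hole, upright), and the finial stands at rest over it, its foot flat on the boss (within 3 mm in height and 0.06 rad of upright), released (all of step 1 and all of step 2 and angle between finial_mid's own z axis and vertical below 0.06 rad and linear speed of finial below 0.02 m/s); the robot touches nothing.
It fails at once if the pin bears on the boss with more than 40 N (pushing and wedging together) (contact force between pin and boss above 40 N).
It fails at once if the finial is pushed against the boss with more than 40 N (contact force between finial and boss above 40 N).
It fails at once if another thing is moved by more than 30 mm (distance of any of stub_a, stub_b, knob_mid, paint_jar, dish, brush, scraper from where it was at the start of the episode above 0.03 m).
It also fails if it takes over 72 s, if anything falls off the work surface, if the arm or the gripper's body presses on something with over 40 N, if the wrist force passes 120 N, or if a joint passes its speed limit or range.

## Robot

A 6-joint arm with a two-finger parallel gripper is mounted at the origin on the work surface. World frame = base frame: x ahead of the robot, y to its left, z up, the work surface at z = 0. Lengths are in m, angles in rad, forces in N, time in s.
With the tool pointing down it reaches from about 0.3 to 0.775 m from the base axis. Payload 14.6 kg.
Tool frame: the origin (TCP) lies at the very end of the fingers, on their centre line; the grasp point (between the pads) lies 19 mm behind it; x points along the fingers, y is the direction in which the jaws open and shut, and the axes are right-handed (so a half turn about x gives the same grasp; the last joint's range is limited). The gripper opens to 94 mm and grips with 3 to 60 N. Pads are 16 mm wide; open, the fingers measure 119 mm over their backs; the gripper's body (75 mm by 177 mm) begins 78 mm behind the grasp point.
Start: joints at [-1.194, 0.3, 1.521, -0, 1.321, -0.067], TCP at [0.236, -0.497, 0.205] pointing down, gripper open.
Joint ranges: [-3.03, 3.03], [-0.79, 2.21], [0.23, 2.52], [-1.04, 4.18], [0, 3.07], [-2.55, 2.55]. Speed limits (rad/s): [2.22, 2.22, 2.57, 3.14, 3.14, 3.14].

## Interface

Orientations are given as [roll, pitch, yaw] about the fixed x, y, z axes, in that order (R = Rz(yaw) Ry(pitch) Rx(roll)).
In Python, from station import ctrl, viewer, hand_in gives the robot as it stands. The module is installed in compiled form; this text tells all that it offers.
- The arm moves only by the tool play_rows, never from a script. Its argument "deltas" is a list that holds one entry, the list of rows, each a list of 7 numbers: the shift along the tool's x, y, z in mm, then the turn, a rotation vector about the tool's x, y, z in rad, then the finger opening in mm, from 0 to 94. In form: [[[dx, dy, dz, ax, ay, az, gripper], ...]]. A call has 1 to 10 rows; each row shifts and turns the commanded pose from where the row before left it, along the tool's axes as they then stand; what a row does not reach is not made up. A row lasts 1/10 s, in which the tool goes at most 50 mm and 8.59 degrees, less where a joint would pass 70% of its speed; a pose out of reach is approached as far as the arm can. A call with a gripper value outside its range is refused whole. The fingers move at their own pace and stop on an object; "grip_force" is the grip in N (left out, the last holds). Time passes only in rows, so rows that do not move let the fingers close. It gives the time, the measured TCP pose, the force and the opening at its end, in the units of the state.
- ctrl.get_obs(): the state, without advancing time (a new reading comes with each control period).
- viewer.camera(name): name is "scene" or "top" or "wrist"; returns a dict with "img" (480x640x3 uint8, red, green, blue), "fx", "fy", "cx", "cy" (pixels), "rvec" (rotation vector, rad) and "tvec" (3), from world to camera coordinates, as OpenCV has them. Camera axes: x right, y down, z forward; pixel columns grow to the right and rows downward; lengths in m; the calibration is good to about 2 mm. A picture is of the moment at which its call begins. There is no depth.
- hand_in(): hands the job in, once; it reports no verdict.
The state is a dict: "time_s": time; "qpos": joint angles; "joint_vel": joint speeds; "tau": joint torques, N m; "ee_pos": TCP position; "eef_rot": TCP orientation; "force": force on the tool from outside, world axes, zero at the start; "moment": the same for the moment, N m; "grip_width": finger opening in m.
Only numpy, scipy, OpenCV 4.12 (cv2) and the standard library are available. Lean on these libraries where they do the work, as an engineer would, in place of code of your own. Each camera call takes 0.05 s, during which the arm holds its last target.

## Working session

There is one attempt and no reset: what is moved stays moved. The work goes in short steps, Python scripts to look and compute and a tool call to move; the robot and the scene stay as the last step left them, time stands still between calls to the robot, and variables do not carry over. Pictures are saved under pics/ and viewed, and the job is handed in when it is done.

Besides the shell and the picture viewer there is one more tool, called after "Emit:" as name(argument=value, ...), one argument or row to a line, values as JSON. play_rows: Moves the arm, as the interface text tells. Its arguments: {"type":"object","properties":{"deltas":{"type":"array","items":{"type":"array","items":{"type":"array","items":{"type":"number"}}}},"grip_force":{"type":"number"}},"required":["deltas"]}

```bash
mkdir -p pics; ls; cat > h.py <<'E'
import numpy as np, cv2
from station import ctrl, viewer, hand_in
def cam(n):
    c=viewer.camera(n); R,_=cv2.Rodrigues(np.array(c['rvec'],float)); c['R']=R; c['t']=np.array(c['tvec'],float).ravel(); c['K']=np.array([[c['fx'],0,c['cx']],[0,c['fy'],c['cy']],[0,0,1.]]); return c
def save(c,f,crop=None,s=1):
    im=c['img'][:,:,::-1]
    if crop: x0,y0,x1,y1=crop; im=im[y0:y1,x0:x1]
    if s!=1: im=cv2.resize(im,None,fx=s,fy=s,interpolation=cv2.INTER_CUBIC)
    cv2.imwrite('pics/'+f,im)
def ray(c,u,v):
    d=c['R'].T@np.array([(u-c['cx'])/c['fx'],(v-c['cy'])/c['fy'],1.]); return -c['R'].T@c['t'],d/np.linalg.norm(d)
def plane(c,u,v,z):
    o,d=ray(c,u,v); return o+d*(z-o[2])/d[2]
def proj(c,p):
    q=c['R']@np.array(p,float)+c['t']; return np.array([c['fx']*q[0]/q[2]+c['cx'],c['fy']*q[1]/q[2]+c['cy']])
def st():
    o=ctrl.get_obs()
    for k in ['time_s','qpos','ee_pos','eef_rot','force','moment','grip_width']: print(k,np.round(o[k],4))
E
python3 - <<'E'
from h import *
st()
for n in ['scene','top','wrist']:
    c=cam(n); save(c,n+'0.png'); o=-c['R'].T@c['t']; print(n,c['fx'],o.round(3),c['R'][2].round(3)); np.savez('pics/'+n+'0.npz',img=c['img'],K=c['K'],R=c['R'],t=c['t'])
E
```

```text
pics
time_s 0.0
qpos [-1.1936  0.3004  1.5216 -0.      1.3207 -0.0666]
ee_pos [ 0.236  -0.4965  0.2049]
eef_rot [-1.628   1.5697  1.9573]
force [-0.3321 -0.6778  0.2035]
moment [ 0.0014 -0.0272  0.0381]
grip_width 0.0941
scene 491.0593412138804 [ 1.302 -0.488  0.741] [-0.628  0.504 -0.593]
top 505.95604095957015 [0.405 0.067 1.273] [ 0.182 -0.012 -0.983]
wrist 368.3783992315856 [ 0.307 -0.463  0.385] [-0.246 -0.116 -0.962]
```

View pics/scene0.png

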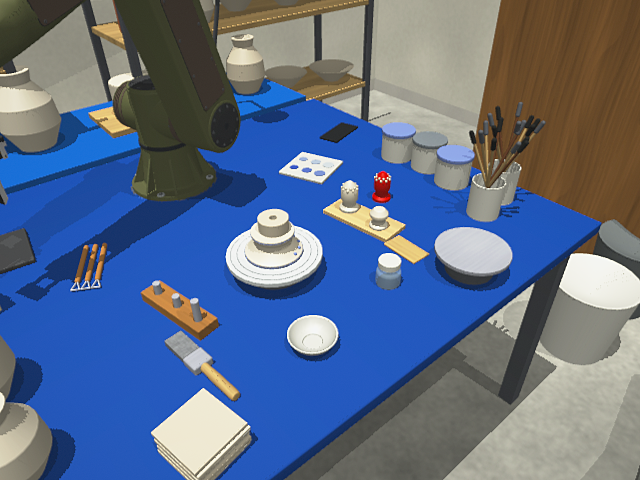

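View pics/top0.png

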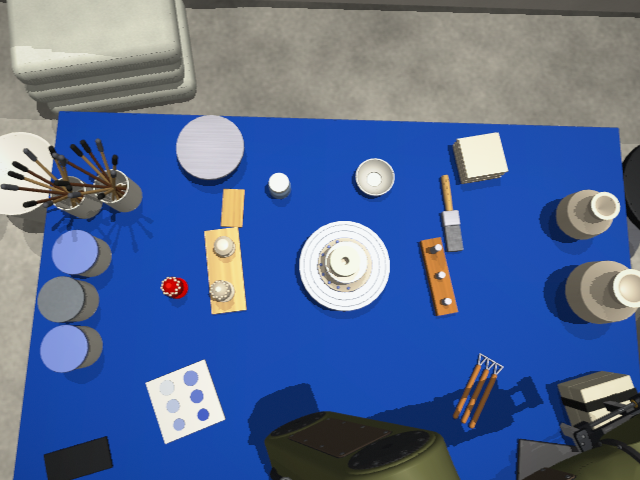

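View pics/wrist0.png

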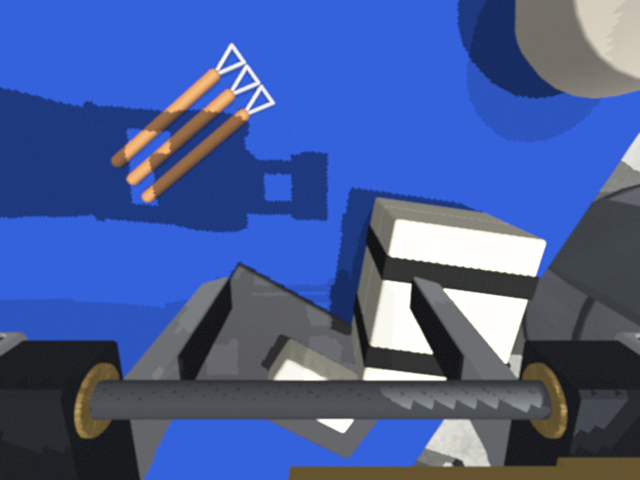

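The scene view shows the rack with pins at (157,288), (176,300) and (196,309), and the finial at (349,194). It also shows a red look-alike at (382,186), the knob at (379,216) and the pedestal at (273,230). Pin candidates are the three in the rack, and finial candidates are the white cone, the red cone and the knob. I'll check both choices in close crops.

```bash
python3 - <<'E'
from h import *
s=cv2.imread('pics/scene0.png'); t=cv2.imread('pics/top0.png')
a=cv2.resize(s[265:345,130:230],None,fx=4,fy=4,interpolation=2)
b=cv2.resize(s[160:245,310:410],None,fx=4,fy=4,interpolation=2)[:320]
d=cv2.resize(t[225:325,410:470],None,fx=4,fy=4,interpolation=2)[:280]
e=cv2.resize(t[215:315,295:395],None,fx=4,fy=4,interpolation=2)[50:330]
cv2.imwrite('pics/cr1.png',np.vstack([np.hstack([a,b]),np.hstack([e,d,np.zeros((280,160,3),np.uint8)])]))
f=cv2.resize(t[215:325,195:255],None,fx=5,fy=5,interpolation=2)
cv2.imwrite('pics/cr2.png',f)
E
```

```text
(no output)
```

View pics/cr1.png

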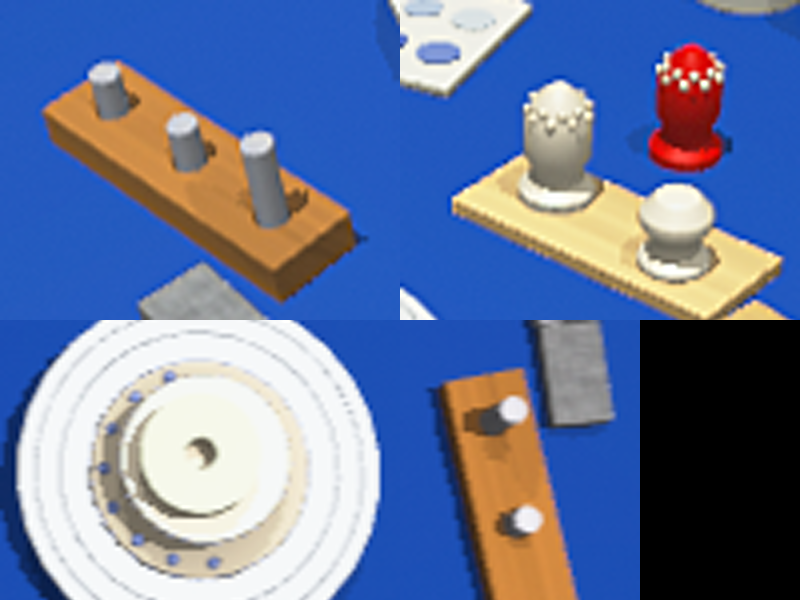

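View pics/cr2.png

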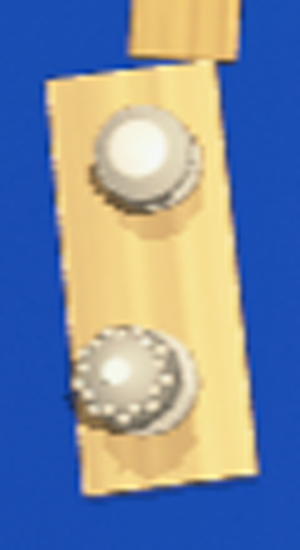

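The crops confirm that the long pin is the tallest one, scene top (195,299) and top view (437,247). The finial is the white studded cone, top view (220,291). The hole is near top (346,261). Next I measure these.

```bash
cat >> h.py <<'E'
def load(n):
    z=np.load('pics/'+n+'.npz'); c={k:z[k] for k in z}; K=c['K']; c.update(fx=K[0,0],fy=K[1,1],cx=K[0,2],cy=K[1,2]); return c
def tri(c1,p1,c2,p2):
    P=[c['K']@np.hstack([c['R'],c['t'].reshape(3,1)]) for c in(c1,c2)]
    X=cv2.triangulatePoints(P[0],P[1],np.array(p1,float).reshape(2,1),np.array(p2,float).reshape(2,1)); return (X[:3]/X[3]).ravel()
E
python3 - <<'E'
from h import *
T=load('top0');S=load('scene0')
t=T['img'];s=S['img']
def blobs(im,x0,y0,x1,y1,f):
    m=f(im[y0:y1,x0:x1].astype(int)).astype(np.uint8); n,l,stt,c=cv2.connectedComponentsWithStats(m)
    for i in range(1,n):
        if stt[i,4]>12: print('  ',stt[i,4],(c[i]+[x0,y0]).round(2), stt[i,:4]+[x0,y0,0,0])
# bright light-grey pin tops in top
print('top pins');blobs(t,425,235,460,315,lambda a:(a.min(2)>170))
print('scene pins');blobs(s,140,270,215,330,lambda a:(a.min(2)>150)&(a.max(2)-a.min(2)<40))
print('scene pin all');blobs(s,140,270,215,330,lambda a:(a.min(2)>90)&(a.max(2)-a.min(2)<50))
print('rack top');blobs(t,410,230,470,325,lambda a:(a[...,0]>a[...,2]+60))
# boss: print luminance around the hole
g=cv2.cvtColor(t,cv2.COLOR_RGB2GRAY)
print(g[252:272,334:360])
E
```

```text
top pins
   35 [438.03 246.83] [435 244   7   7]
   33 [441.76 274.42] [439 272   7   6]
   37 [447.86 300.7 ] [445 298   7   7]
scene pins
   31 [155.39 283.  ] [152 281   8   5]
   33 [174.88 295.73] [172 293   7   6]
   39 [193.54 300.56] [190 298   8   6]
scene pin all
   95 [156.39 287.37] [152 281  10  14]
   99 [175.87 300.07] [172 292   9  16]
   173 [195.26 309.27] [190 298  12  24]
rack top
   1348 [438.46 276.67] [421 237  37  78]
[[246 246 246 246 246 246 246 246 246 246 246 246 246 246 246 246 246 246
  246 246 246 246 246 246 247 247]
 [246 246 246 246 246 246 246 246 246 246 246 246 246 246 246 246 246 246
  246 246 246 246 246 246 247 247]
 [246 246 246 246 246 246 246 246 246 246 246 246 246 246 246 246 246 246
  246 246 246 246 246 246 246 247]
 [246 246 246 246 246 246 246 246 246 246 246 246 246 246 246 246 246 246
  246 246 246 246 246 246 246 247]
 [246 246 246 246 246 246 246 246 246 246 239 224 235 246 246 246 246 246
  246 246 246 246 246 246 246 247]
 [246 246 246 246 246 246 246 246 232 160 109 100 120 185 235 246 246 246
  246 246 246 246 246 246 246 246]

[... 826 characters left out ...]
46 246 246
  246 246 246 246 246 246 246 247]
 [246 246 246 246 246 246 246 246 246 246 246 246 246 246 246 246 246 246
  246 246 246 246 246 246 246 246]
 [246 246 246 246 246 246 246 246 246 246 246 246 246 246 246 246 246 246
  246 246 246 246 246 246 245 245]
 [246 246 246 246 246 246 246 246 246 246 246 246 246 246 246 246 246 246
  246 246 246 246 246 245 244 245]
 [246 246 246 246 246 246 246 246 246 246 246 246 246 246 246 246 246 246
  246 246 246 246 246 245 243 245]
 [223 246 246 246 246 246 246 246 246 246 246 246 246 246 246 246 246 246
  246 246 246 246 245 244 243 245]
 [167 236 246 246 246 246 246 246 246 246 246 246 246 246 246 246 246 246
  246 246 246 245 244 243 245 247]]
```

```bash
python3 - <<'E'
from h import *
T=load('top0');S=load('scene0')
t=T['img'];s=S['img']
pt=tri(T,(437.6,246.6),S,(193.5,300.5)); print('pin top tri',pt.round(4),'plane', plane(T,438,246.8,.073).round(4), plane(S,193.5,300.5,.073).round(4))
for p in [(441.76,274.42),(447.86,300.7)]: print('stub',plane(T,*p,.049).round(4))
for p in [(155.39,283),(174.88,295.73)]: print('stubS',plane(S,*p,.049).round(4))
# hole
g=cv2.cvtColor(t,cv2.COLOR_RGB2GRAY); m=np.zeros_like(g); m[253:267,338:352]=(g[253:267,338:352]<241)
c=cv2.findContours(m,0,1)[0]; c=max(c,key=len); print('hole',cv2.boundingRect(c),cv2.minEnclosingCircle(c),cv2.fitEllipse(c))
(u,v),r=cv2.minEnclosingCircle(c); print('hole world',plane(T,u,v,.145).round(4))
# hole in scene
gs=cv2.cvtColor(s,cv2.COLOR_RGB2GRAY); print(gs[208:224,262:284])
m=np.zeros_like(t[...,0]); hsv=cv2.cvtColor(t,cv2.COLOR_RGB2HSV); 
m=((hsv[...,1]<120)).astype(np.uint8); m[:, :290]=0;m[:,400:]=0;m[:212]=0;m[320:]=0
c=max(cv2.findContours(m,0,1)[0],key=cv2.contourArea); e=cv2.fitEllipse(c); print('wheel',e,plane(T,*e[0],.055).round(4))
# per-point on the plane
P=np.array([plane(T,*q[0],.055)[:2] for q in c]);A=np.c_[2*P,np.ones(len(P))];x=np.linalg.lstsq(A,(P**2).sum(1),rcond=None)[0];print('wheel fit',x[:2],np.sqrt(x[2]+x[0]**2+x[1]**2))
# rack edge dir
m=((t[...,0].astype(int)>t[...,2].astype(int)+60)).astype(np.uint8); m[:,:410]=0;m[:,470:]=0;m[:230]=0;m[325:]=0
c=max(cv2.findContours(m,0,1)[0],key=cv2.contourArea); b=cv2.boxPoints(cv2.minAreaRect(c)); print('rack',[plane(T,*q,.024)[:2].round(3) for q in b])
m=((t[...,0].astype(int)>t[...,2].astype(int)+40)&(t[...,0]>150)).astype(np.uint8); m2=m*0; m2[228:318,200:250]=m[228:318,200:250]
c=max(cv2.findContours(m2,0,1)[0],key=cv2.contourArea); b=cv2.boxPoints(cv2.minAreaRect(c)); print('board',[plane(T,*q,.012)[:2].round(3) for q in b])
E
```

```text
pin top tri [ 0.6004 -0.2374  0.0739] plane [ 0.6005 -0.2377  0.073 ] [ 0.5988 -0.2378  0.073 ]
stub [ 0.5365 -0.2517  0.049 ]
stub [ 0.4734 -0.2652  0.049 ]
stubS [ 0.4725 -0.2653  0.049 ]
stubS [ 0.5359 -0.2514  0.049 ]
hole (340, 256, 10, 9) ((344.5714416503906, 260.28570556640625), 4.748876094818115) ((345.09375, 259.8331298828125), (7.359829425811768, 9.00803279876709), 124.29067993164062)
hole world [ 0.5523 -0.0081  0.145 ]
[[ 85  85  82  81  78  73  70  66  63  59 100 106 104 104 107  70  61  64
   68  74  80  82]
 [ 81  78  73  66  59 140 148 185 234 236 237 236 235 235 237 236 238 205
  159 115  75  71]
 [ 71  60 139 186 230 239 237 239 244 243 242 241 241 242 242 243 245 242
  238 238 205 126]
 [138 228 239 240 243 242 240 238 237 236 236 236 236 236 236 236 236 237
  240 243 243 238]
 [236 245 242 238 237 236 235 235 235 235 235 235 235 235 235 235 235 235
  236 236 238 242]
 [242 238 236 235 235 235 235 235 236 236 236 237 236 236 236 235 235 235
  235 235 235 236]
 [237 235 235 235 235 235 235 237 240 243 244 245 244 242 238 236 235 235
  235 235 235 235]
 [235 235 235 
[... 517 characters left out ...]
235 235
  235 235 235 236]
 [235 235 235 235 235 235 235 236 237 238 238 238 237 236 235 235 235 235
  235 235 236 237]
 [236 235 235 235 235 235 235 235 235 235 235 235 235 235 235 235 235 235
  236 237 239 245]
 [241 238 236 236 236 235 235 235 235 235 235 235 235 235 235 236 236 238
  240 244 225 225]]
wheel ((344.03594970703125, 265.51971435546875), (89.4784164428711, 90.5215072631836), 105.82318115234375) [ 0.5513 -0.013   0.055 ]
wheel fit [ 0.55307498 -0.01311573] 0.10931892146735754
rack [array([ 0.623, -0.205]), array([ 0.636, -0.256]), array([ 0.45 , -0.294]), array([ 0.438, -0.245])]
board [array([0.637, 0.341]), array([0.648, 0.255]), array([0.44 , 0.224]), array([0.43 , 0.308])]
```

```bash
cat >> h.py <<'E'
from scipy.spatial.transform import Rotation as Ro
def pose():
    o=ctrl.get_obs(); return np.array(o['ee_pos']),Ro.from_euler('xyz',o['eef_rot']).as_matrix(),o
def todo(p,jaw=None):
    """tool-frame shift (mm) to world p and turn about tool x to bring jaw (tool y) to world heading jaw (deg)"""
    q,R,o=pose(); h=np.degrees(np.arctan2(R[1,1],R[0,1])); print('at',q.round(4),'jaw deg',h.round(2),'x axis',R[:,0].round(4),'F',np.round(o['force'],2),'w',round(float(o['grip_width']),4),'t',round(float(o['time_s']),2))
    # full correction rotation
    if jaw is None: jaw=h
    d=(jaw-h+90)%180-90; J=h+d
    for JJ in (J,J+180):
        y=np.array([np.cos(np.radians(JJ)),np.sin(np.radians(JJ)),0]);x=np.array([0,0,-1.]);Rt=np.c_[x,y,np.cross(x,y)]
        rv=Ro.from_matrix(R.T@Rt).as_rotvec(); 
        print(' jaw',round(JJ,1),'turn first (rotvec)',rv.round(4),'then shift mm',(Rt.T@(np.array(p)-q)*1000).round(2))
    print(' shift without turn',(R.T@(np.array(p)-q)*1000).round(2))
E
python3 - <<'E'
from h import *
S=load('scene0');print(plane(S,272.5,217.3,.145))
todo((0.5997,-0.2376,0.13),102)
todo((0.5997,-0.2376,0.13),90)
E
```

```text
[ 0.55225809 -0.00915807  0.145     ]
at [ 0.2361 -0.4965  0.205 ] jaw deg -64.57 x axis [-3.e-04  8.e-04 -1.e+00] F [ 0.63 -0.14 -0.84] w 0.094 t 0.15
 jaw -78.0 turn first (rotvec) [0.2343 0.     0.0009] then shift mm [  75.02 -177.68 -409.54]
 jaw 102.0 turn first (rotvec) [-2.9072e+00 -1.3000e-03  1.0000e-04] then shift mm [ 75.02 177.68 409.54]
 shift without turn [  75.11  -77.66 -439.6 ]
at [ 0.2361 -0.4965  0.205 ] jaw deg -64.57 x axis [-3.e-04  8.e-04 -1.e+00] F [ 0.63 -0.14 -0.84] w 0.094 t 0.15
 jaw -90.0 turn first (rotvec) [4.438e-01 1.000e-04 9.000e-04] then shift mm [  75.02 -258.95 -363.64]
 jaw 90.0 turn first (rotvec) [-2.6978e+00 -1.2000e-03  2.0000e-04] then shift mm [ 75.02 258.95 363.64]
 shift without turn [  75.11  -77.66 -439.6 ]
```

Emit:
play_rows(
  deltas=[
    [[0,0,0,0.117,0,0,94],[0,0,0,0.117,0,0,94],[0,-12.5,-29,0,0,0,94],[0,-12.5,-29,0,0,0,94],[0,-12.5,-29,0,0,0,94],[0,-12.5,-29,0,0,0,94],[0,-12.5,-29,0,0,0,94],[0,-12.5,-29,0,0,0,94],[0,-12.5,-29,0,0,0,94],[0,-12.5,-29,0,0,0,94]],
  ],
  grip_force=30,
)

```text
time_s: 1.15
ee_pos: [0.4431, -0.3496, 0.2052]
eef_rot: [-0.88, 1.57, 2.471]
force: [0.9, -0.8, -0.2]
grip_width: 0.0941
```

Emit:
play_rows(
  deltas=[
    [[0,-12.5,-29,0,0,0,60],[0,-12.5,-29,0,0,0,60],[0,-12.5,-29,0,0,0,60],[0,-12.5,-29,0,0,0,60],[0,-12.5,-29,0,0,0,60],[0,-12.5,-29,0,0,0,60],[0,0,0,0,0,0,60],[0,0,0,0,0,0,60]],
  ],
)

```text
time_s: 1.95
ee_pos: [0.5967, -0.2407, 0.2048]
eef_rot: [-0.494, 1.57, 2.858]
force: [0.5, -0.1, -0.2]
grip_width: 0.0598
```

```bash
python3 - <<'E'
from h import *
todo((0.5997,-0.2376,0.13),102)
c=cam('wrist');save(c,'w1.png');print(proj(c,(0.5997,-0.2376,.073)))
E
```

```text
at [ 0.5967 -0.2407  0.2048] jaw deg -77.92 x axis [-1.e-03  3.e-04 -1.e+00] F [ 0.48 -0.05 -0.21] w 0.0598 t 1.95
 jaw -78.0 turn first (rotvec) [0.0013 0.001  0.0005] then shift mm [74.8  -2.41 -3.56]
 jaw 102.0 turn first (rotvec) [-3.1402e+00 -8.0000e-04  1.5000e-03] then shift mm [74.8   2.41  3.56]
 shift without turn [74.8  -2.36 -3.63]
[317.20697658 227.26561994]
```

View pics/w1.png

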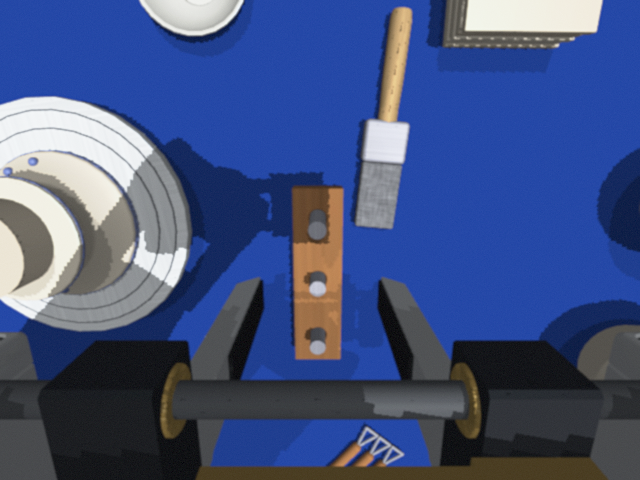

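The wrist view shows the long pin at (317,228), where it was predicted, with the rack between the jaws. I'll descend on it.

Emit:
play_rows(
  deltas=[
    [[15,-2.4,-3.6,0.0013,0.001,0.0005,60],[25,0,0,0,0,0,50],[25,0,0,0,0,0,50],[25,0,0,0,0,0,50],[25,0,0,0,0,0,50],[25,0,0,0,0,0,50],[15,0,0,0,0,0,50],[10,0,0,0,0,0,50],[0,0,0,0,0,0,50],[0,0,0,0,0,0,50]],
  ],
)

```text
time_s: 3.0
ee_pos: [0.6003, -0.2382, 0.0413]
eef_rot: [2.59, 1.569, -0.343]
force: [-0.3, -0.7, 1.2]
grip_width: 0.05
```

```bash
python3 - <<'E'
from h import *
todo((0.5997,-0.2376,0.04),102)
c=cam('scene');save(c,'s2.png',(100,200,300,350),4)
E
```

```text
at [ 0.6003 -0.2382  0.0413] jaw deg -78.07 x axis [ 2.1e-03 -8.0e-04 -1.0e+00] F [-0.26 -0.69  1.24] w 0.05 t 3.0
 jaw -78.0 turn first (rotvec) [-0.0011 -0.0019 -0.0012] then shift mm [ 1.28 -0.74  0.45]
 jaw 102.0 turn first (rotvec) [ 3.1404e+00 -1.8000e-03  3.0000e-03] then shift mm [ 1.28  0.74 -0.45]
 shift without turn [ 1.27 -0.74  0.45]
```

View pics/s2.png

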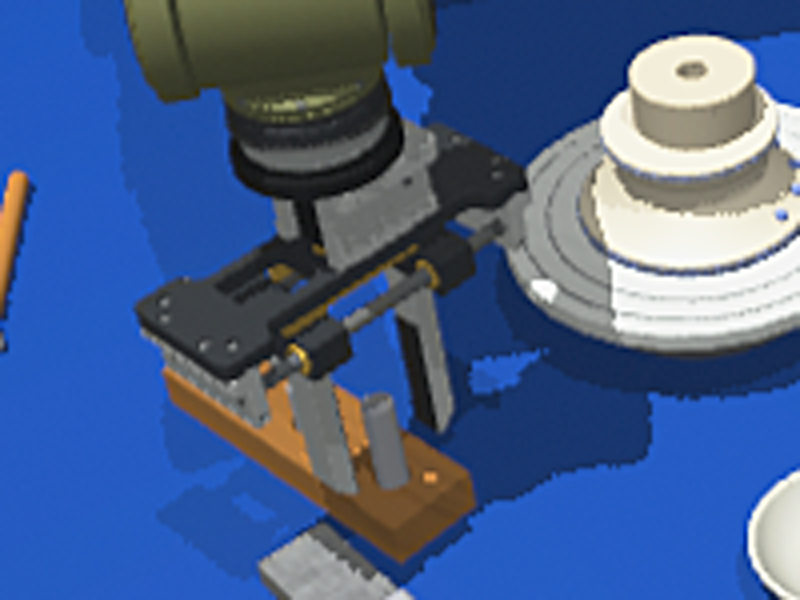

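```bash
python3 - <<'E'
from h import *
S=load('scene0')
for z in (.0413,.024,.06,.073): print(z,((proj(S,(0.6003,-0.2382,z))-[100,200])*4).round(0),((proj(S,(0.5997,-0.2376,z))-[100,200])*4).round(0))
E
```

```text
0.0413 [385. 450.] [386. 449.]
0.024 [391. 475.] [391. 473.]
0.06 [379. 423.] [380. 422.]
0.073 [375. 404.] [375. 403.]
```

Emit:
play_rows(
  deltas=[
    [[1.3,-0.7,0.4,-0.001,-0.002,-0.001,50],[0,0,0,0,0,0,10],[0,0,0,0,0,0,10],[0,0,0,0,0,0,10],[0,0,0,0,0,0,10],[0,0,0,0,0,0,10],[0,0,0,0,0,0,10]],
  ],
  grip_force=40,
)

```text
time_s: 3.75
ee_pos: [0.5995, -0.2373, 0.0392]
eef_rot: [-0.442, 1.57, 2.91]
force: [0.0, 0.4, 1.2]
grip_width: 0.0151
```

```bash
python3 - <<'E'
from h import *
todo((0.5997,-0.2376,0.20),102)
todo((0.5523,-0.0085,0.19),102)
E
```

```text
at [ 0.5995 -0.2373  0.0392] jaw deg -78.0 x axis [-1.e-03  2.e-04 -1.e+00] F [0.04 0.41 1.2 ] w 0.0151 t 3.75
 jaw -78.0 turn first (rotvec) [0.0001 0.001  0.0005] then shift mm [-160.82    0.3    -0.17]
 jaw 102.0 turn first (rotvec) [-3.1415e+00 -7.0000e-04  1.5000e-03] then shift mm [-160.82   -0.3     0.17]
 shift without turn [-1.6082e+02  2.3000e-01 -2.0000e-02]
at [ 0.5995 -0.2373  0.0392] jaw deg -78.0 x axis [-1.e-03  2.e-04 -1.e+00] F [0.04 0.41 1.2 ] w 0.0151 t 3.75
 jaw -78.0 turn first (rotvec) [0.0001 0.001  0.0005] then shift mm [-150.82 -233.64   -1.44]
 jaw 102.0 turn first (rotvec) [-3.1415e+00 -7.0000e-04  1.5000e-03] then shift mm [-150.82  233.64    1.44]
 shift without turn [-150.72 -233.71   -1.31]
```

Emit:
play_rows(
  deltas=[
    [[-4,0,0,0,0,0,10],[-8,0,0,0,0,0,10],[-16,0,0,0,0,0,10],[-20,0,0,0,0,0,10],[-20,0,0,0,0,0,10],[-20,0,0,0,0,0,10],[-20,0,0,0,0,0,10],[-25,0,0,0,0,0,10],[-25,0,0,0,0,0,10],[0,-10,0,0,0.001,0.0005,10]],
  ],
)

```text
time_s: 4.75
ee_pos: [0.5986, -0.2286, 0.2021]
eef_rot: [2.496, 1.564, -0.437]
force: [-0.5, -0.0, -1.8]
grip_width: 0.0152
```

Emit:
play_rows(
  deltas=[
    [[0,-24,0,0,0,0,10],[0,-30,0,0,0,0,10],[0,-30,0,0,0,0,10],[0,-30,0,0,0,0,10],[0,-30,0,0,0,0,10],[0,-30,0,0,0,0,10],[0,-30,0,0,0,0,10],[0,-20,-1.4,0,0,0,10],[0,0,0,0,0,0,10],[0,0,0,0,0,0,10]],
  ],
)

```text
time_s: 5.75
ee_pos: [0.552, -0.008, 0.1971]
eef_rot: [0.744, 1.571, -2.187]
force: [0.3, -0.8, -1.2]
grip_width: 0.0156
```

```bash
python3 - <<'E'
from h import *
todo((0.5523,-0.0085,0.18),102)
c=cam('scene');save(c,'s3.png',(200,130,350,242),5)
c=cam('top');save(c,'t3.png',(280,180,440,300),5)
E
```

```text
at [ 0.552  -0.008   0.1971] jaw deg -77.95 x axis [-1.e-04 -1.e-04 -1.e+00] F [ 0.31 -0.78 -1.23] w 0.0156 t 5.75
 jaw -78.0 turn first (rotvec) [ 0.0009  0.0001 -0.0001] then shift mm [17.07  0.53 -0.15]
 jaw 102.0 turn first (rotvec) [-3.1407e+00  2.0000e-04  2.0000e-04] then shift mm [17.07 -0.53  0.15]
 shift without turn [17.07  0.53 -0.15]
```

View pics/s3.png

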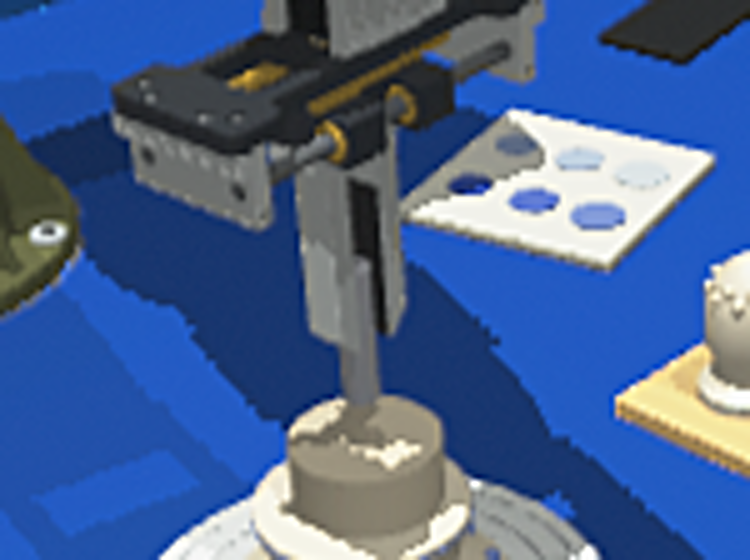

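```bash
python3 - <<'E'
from h import *
c=cam('scene');save(c,'s4.png',(255,165,295,220),10)
for dx,dy in((0,0),(.008,0),(0,.008),(0,-.008)):
  print([((proj(c,(0.552+dx,-0.008+dy,z))-[255,165])*10).round(0) for z in (.167,.18,.197,.231)])
E
```

```text
[array([172., 435.]), array([167., 384.]), array([162., 316.]), array([150., 176.])]
[array([193., 451.]), array([189., 400.]), array([184., 331.]), array([172., 190.])]
[array([202., 422.]), array([198., 371.]), array([193., 303.]), array([181., 163.])]
[array([141., 449.]), array([136., 398.]), array([130., 329.]), array([118., 188.])]
```

View pics/s4.png

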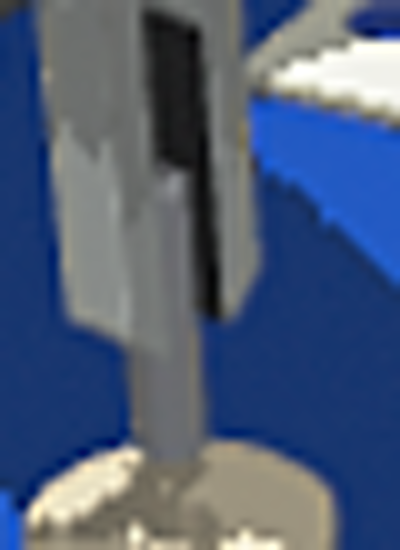

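View pics/t3.png

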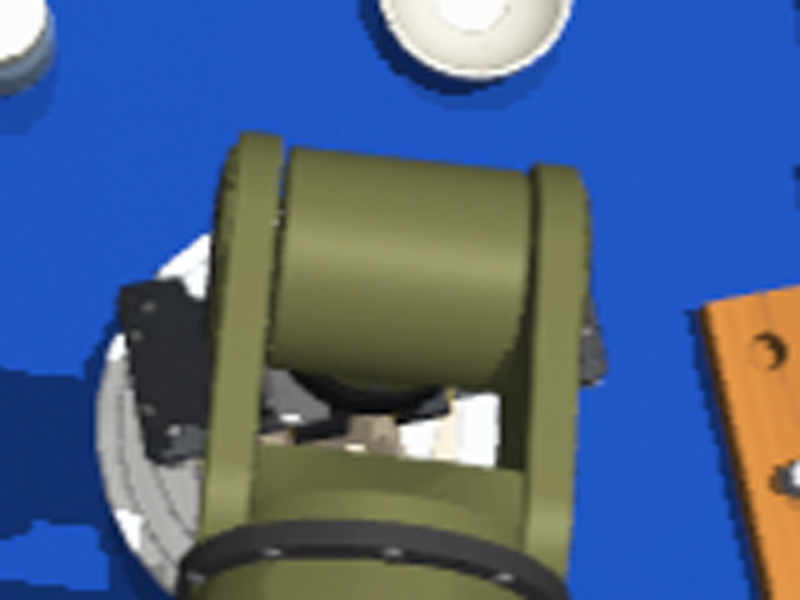

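Emit:
play_rows(
  deltas=[
    [[4,0.5,-0.2,0,0,0,10],[5,0,0,0,0,0,10],[5,0,0,0,0,0,10],[3,0,0,0,0,0,10],[0,0,0,0,0,0,10],[0,0,0,0,0,0,10]],
  ],
)

```text
time_s: 6.5
ee_pos: [0.5526, -0.0087, 0.1801]
eef_rot: [0.019, 1.571, -2.913]
force: [0.9, -0.4, -2.0]
grip_width: 0.0155
```

```bash
python3 - <<'E'
from h import *
todo((0.5523,-0.0085,0.175),102)
c=cam('scene');save(c,'s5.png',(245,180,305,240),10)
E
```

```text
at [ 0.5526 -0.0087  0.1801] jaw deg -77.99 x axis [-1.e-04 -0.e+00 -1.e+00] F [ 0.86 -0.4  -2.01] w 0.0155 t 6.5
 jaw -78.0 turn first (rotvec) [ 0.0001  0.0001 -0.    ] then shift mm [ 5.15 -0.23  0.3 ]
 jaw 102.0 turn first (rotvec) [-3.1415e+00  0.0000e+00  1.0000e-04] then shift mm [ 5.15  0.23 -0.3 ]
 shift without turn [ 5.15 -0.23  0.3 ]
```

View pics/s5.png

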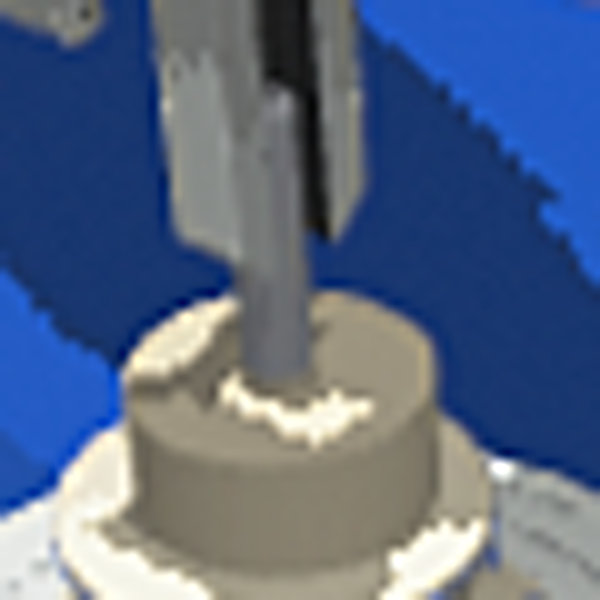

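The pin is upright with its lower end at crop (277,375), just above the middle of the boss. I'll feel downward in small steps.

Emit:
play_rows(
  deltas=[
    [[1,-0.2,0.3,0,0,0,10],[1,0,0,0,0,0,10],[1,0,0,0,0,0,10],[0.5,0,0,0,0,0,10],[0,0,0,0,0,0,10]],
  ],
)

```text
time_s: 7.05
ee_pos: [0.5522, -0.0085, 0.1766]
eef_rot: [-0.177, 1.571, -3.109]
force: [-1.4, 0.5, -1.0]
grip_width: 0.0155
```

Emit:
play_rows(
  deltas=[
    [[0.5,0,0,0,0,0,10],[0.5,0,0,0,0,0,10],[0.5,0,0,0,0,0,10],[0,0,0,0,0,0,10]],
  ],
)

```text
time_s: 7.45
ee_pos: [0.5523, -0.0085, 0.1751]
eef_rot: [-0.272, 1.571, 3.079]
force: [-1.3, -0.0, -1.1]
grip_width: 0.0152
```

Emit:
play_rows(
  deltas=[
    [[0.5,0,0,0,0,0,10],[0.5,0,0,0,0,0,10],[0,0,0,0,0,0,10]],
  ],
)

```text
time_s: 7.75
ee_pos: [0.5523, -0.0085, 0.1741]
eef_rot: [-0.147, 1.571, -3.079]
force: [0.1, -0.0, -1.6]
grip_width: 0.015
```

Emit:
play_rows(
  deltas=[
    [[0.5,0,0,0,0,0,10],[0,0,0,0,0,0,10]],
  ],
)

```text
time_s: 7.95
ee_pos: [0.5523, -0.0085, 0.1736]
eef_rot: [0.003, 1.571, -2.929]
force: [0.0, 0.3, -1.0]
grip_width: 0.0154
```

Emit:
play_rows(
  deltas=[
    [[0.5,0,0,0,0,0,10],[0.5,0,0,0,0,0,10],[0,0,0,0,0,0,10]],
  ],
)

```text
time_s: 8.25
ee_pos: [0.5523, -0.0085, 0.1726]
eef_rot: [-0.281, 1.571, 3.07]
force: [-0.7, -0.3, -0.1]
grip_width: 0.0155
```

Emit:
play_rows(
  deltas=[
    [[0.5,0,0,0,0,0,10],[0.5,0,0,0,0,0,10],[0,0,0,0,0,0,10]],
  ],
)

```text
time_s: 8.55
ee_pos: [0.5522, -0.0085, 0.1716]
eef_rot: [-0.315, 1.571, 3.036]
force: [0.6, -0.2, -0.6]
grip_width: 0.015
```

No contact 3.6 mm below the boss's level, so the pin has probably entered. I'll keep going with force checks.

Emit:
play_rows(
  deltas=[
    [[1,0,0,0,0,0,10],[1,0,0,0,0,0,10],[0,0,0,0,0,0,10]],
  ],
)

```text
time_s: 8.85
ee_pos: [0.5522, -0.0085, 0.1695]
eef_rot: [-0.373, 1.571, 2.978]
force: [0.0, -0.2, -0.9]
grip_width: 0.0155
```

Emit:
play_rows(
  deltas=[
    [[1,0,0,0,0,0,10],[1,0,0,0,0,0,10],[0,0,0,0,0,0,10]],
  ],
)

```text
time_s: 9.15
ee_pos: [0.5522, -0.0085, 0.1675]
eef_rot: [-0.392, 1.57, 2.959]
force: [-0.3, -1.4, -0.2]
grip_width: 0.015
```

```bash
python3 - <<'E'
from h import *
todo((0.5523,-0.0085,0.1592),102)
c=cam('scene');save(c,'s6.png',(245,180,305,240),10)
E
```

```text
at [ 0.5522 -0.0085  0.1675] jaw deg -78.0 x axis [-3.e-04  1.e-04 -1.e+00] F [-0.31 -1.35 -0.17] w 0.015 t 9.15
 jaw -78.0 turn first (rotvec) [0.     0.0003 0.0001] then shift mm [ 8.27  0.   -0.09]
 jaw 102.0 turn first (rotvec) [-3.1416e+00 -2.0000e-04  5.0000e-04] then shift mm [ 8.27 -0.    0.09]
 shift without turn [ 8.27  0.   -0.09]
```

View pics/s6.png

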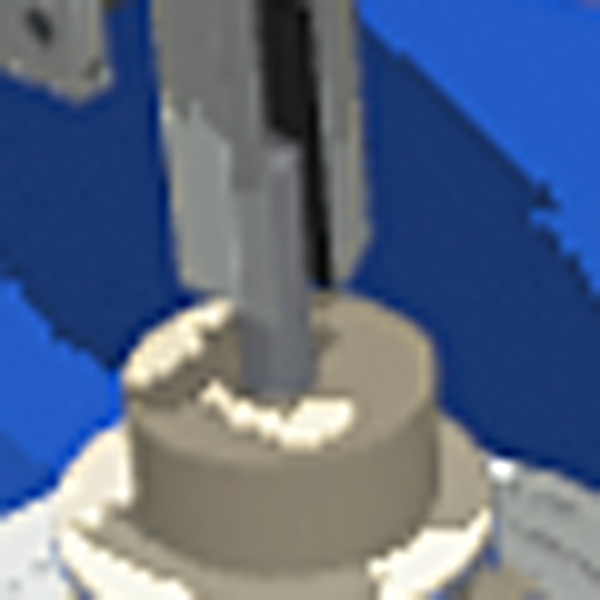

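The pin is in the hole. Its top and the fingertips moved down together, so it hasn't slipped. I'll continue.

Emit:
play_rows(
  deltas=[
    [[1,0,0,0,0,0,10],[1,0,0,0,0,0,10],[1,0,0,0,0,0,10],[1,0,0,0,0,0,10],[0,0,0,0,0,0,10]],
  ],
)

```text
time_s: 9.7
ee_pos: [0.5522, -0.0085, 0.1635]
eef_rot: [-0.256, 1.571, 3.095]
force: [-0.5, -0.2, -0.0]
grip_width: 0.0153
```

Emit:
play_rows(
  deltas=[
    [[1,0,0,0,0,0,10],[1,0,0,0,0,0,10],[1,0,0,0,0,0,10],[1,0,0,0,0,0,10],[0,0,0,0,0,0,10]],
  ],
)

```text
time_s: 10.2
ee_pos: [0.5522, -0.0085, 0.1595]
eef_rot: [-0.412, 1.571, 2.939]
force: [-0.7, -0.2, -1.5]
grip_width: 0.0152
```

Emit:
play_rows(
  deltas=[
    [[0.5,0,0,0,0,0,10],[0.5,0,0,0,0,0,10],[0.5,0,0,0,0,0,10],[0,0,0,0,0,0,10]],
  ],
)

```text
time_s: 10.6
ee_pos: [0.5523, -0.0085, 0.1581]
eef_rot: [-0.458, 1.571, 2.893]
force: [-0.3, 0.7, -0.1]
grip_width: 0.0151
```

Emit:
play_rows(
  deltas=[
    [[0.5,0,0,0,0,0,10],[0.5,0,0,0,0,0,10],[0.5,0,0,0,0,0,10],[0,0,0,0,0,0,10]],
  ],
)

```text
time_s: 11.0
ee_pos: [0.5522, -0.0085, 0.1566]
eef_rot: [-0.554, 1.571, 2.797]
force: [-1.3, 2.0, -0.1]
grip_width: 0.0151
```

```bash
python3 - <<'E'
from h import *
todo((0.5522,-0.0085,0.1512),102);st()
E
```

```text
at [ 0.5522 -0.0085  0.1566] jaw deg -77.99 x axis [-2.e-04  1.e-04 -1.e+00] F [-1.29  1.97 -0.06] w 0.0151 t 11.0
 jaw -78.0 turn first (rotvec) [0.0001 0.0002 0.0001] then shift mm [5.39 0.04 0.02]
 jaw 102.0 turn first (rotvec) [-3.1415e+00 -2.0000e-04  3.0000e-04] then shift mm [ 5.39 -0.04 -0.02]
 shift without turn [5.39 0.04 0.02]
time_s 11.0
qpos [-8.1700e-02  3.4910e-01  1.5734e+00  1.0000e-04  1.2193e+00  1.2795e+00]
ee_pos [ 0.5522 -0.0085  0.1566]
eef_rot [-0.5541  1.5706  2.7971]
force [-1.2929  1.9712 -0.0611]
moment [ 0.2546  0.3059 -0.0166]
grip_width 0.0151
```

Emit:
play_rows(
  deltas=[
    [[0.3,-0.2,0.1,0,0,0,10],[0.5,0,0,0,0,0,10],[0,0,0,0,0,0,10]],
  ],
)

```text
time_s: 11.3
ee_pos: [0.5521, -0.0084, 0.1558]
eef_rot: [-0.69, 1.571, 2.661]
force: [-1.7, 1.2, -0.9]
grip_width: 0.0154
```

Emit:
play_rows(
  deltas=[
    [[0.5,0,0,0,0,0,10],[0.5,0,0,0,0,0,10],[0,0,0,0,0,0,10]],
  ],
)

```text
time_s: 11.6
ee_pos: [0.5521, -0.0083, 0.1548]
eef_rot: [-0.528, 1.571, 2.823]
force: [-0.9, -0.6, 0.6]
grip_width: 0.0153
```

Emit:
play_rows(
  deltas=[
    [[0.5,0,0,0,0,0,10],[0.5,0,0,0,0,0,10],[0.5,0,0,0,0,0,10],[0,0,0,0,0,0,10]],
  ],
)

```text
time_s: 12.0
ee_pos: [0.5521, -0.0083, 0.1533]
eef_rot: [-0.627, 1.571, 2.724]
force: [-3.0, 1.0, 1.3]
grip_width: 0.0153
```

```bash
python3 - <<'E'
from h import *
todo((0.5522,-0.0085,0.1512),102)
c=cam('scene');save(c,'s7.png',(245,180,305,240),10)
print(((proj(c,(.5521,-.0083,.1533+.034))-[245,180])*10))
E
```

```text
at [ 0.5521 -0.0083  0.1533] jaw deg -78.0 x axis [-2.e-04  1.e-04 -1.e+00] F [-2.96  0.99  1.28] w 0.0153 t 12.0
 jaw -78.0 turn first (rotvec) [0.     0.0002 0.0002] then shift mm [ 2.08  0.21 -0.09]
 jaw 102.0 turn first (rotvec) [-3.1416e+00 -2.0000e-04  3.0000e-04] then shift mm [ 2.08 -0.21  0.09]
 shift without turn [ 2.08  0.21 -0.09]
[263.93757417 205.79591092]
```

View pics/s7.png

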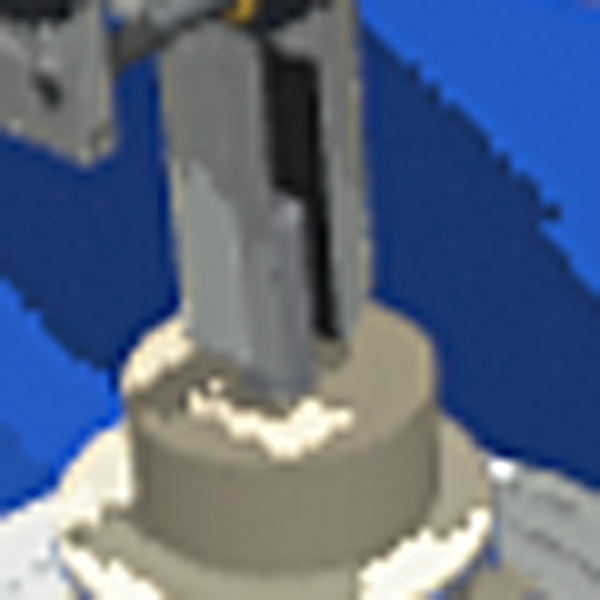

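Emit:
play_rows(
  deltas=[
    [[0.5,-0.1,0.2,0,0,0,10],[0.5,0,0,0,0,0,10],[0,0,0,0,0,0,10]],
  ],
)

```text
time_s: 12.35
ee_pos: [0.5519, -0.0083, 0.1523]
eef_rot: [-1.303, 1.571, 2.048]
force: [-3.2, 1.7, 2.3]
grip_width: 0.0156
```

Emit:
play_rows(
  deltas=[
    [[0.5,0,0,0,0,0,10],[0,0,0,0,0,0,10]],
  ],
)

```text
time_s: 12.55
ee_pos: [0.5519, -0.0082, 0.1518]
eef_rot: [-1.522, 1.571, 1.829]
force: [-3.0, 1.8, 2.5]
grip_width: 0.0156
```

Emit:
play_rows(
  deltas=[
    [[0.4,0,0,0,0,0,10],[0,0,0,0,0,0,10]],
  ],
)

```text
time_s: 12.75
ee_pos: [0.5519, -0.0082, 0.1515]
eef_rot: [-2.251, 1.571, 1.1]
force: [-3.0, 2.7, 3.0]
grip_width: 0.015
```

Emit:
play_rows(
  deltas=[
    [[0.4,0,0,0,0,0,10],[0,0,0,0,0,0,10]],
  ],
)

```text
time_s: 12.95
ee_pos: [0.552, -0.0082, 0.1512]
eef_rot: [-2.802, 1.571, 0.55]
force: [-2.8, 1.6, 5.1]
grip_width: 0.0154
```

Emit:
play_rows(
  deltas=[
    [[0.4,0,0,0,0,0,10],[0,0,0,0,0,0,10]],
  ],
)

```text
time_s: 13.15
ee_pos: [0.552, -0.0082, 0.1511]
eef_rot: [3.025, 1.57, 0.093]
force: [-5.1, 2.6, 8.2]
grip_width: 0.0154
```

Emit:
play_rows(
  deltas=[
    [[0.4,0,0,0,0,0,10],[0,0,0,0,0,0,10]],
  ],
)

```text
time_s: 13.35
ee_pos: [0.5521, -0.0082, 0.1511]
eef_rot: [2.988, 1.57, 0.056]
force: [-5.4, 1.9, 10.7]
grip_width: 0.0151
```

```bash
python3 - <<'E'
from h import *
todo((0.5522,-0.0085,0.1512),102)
c=cam('scene');save(c,'s8.png',(245,180,305,240),10)
E
```

```text
at [ 0.5521 -0.0082  0.1511] jaw deg -77.99 x axis [ 8.e-04  0.e+00 -1.e+00] F [-5.39  1.93 10.68] w 0.0151 t 13.35
 jaw -78.0 turn first (rotvec) [ 0.0001 -0.0008 -0.0001] then shift mm [-0.14  0.29 -0.06]
 jaw 102.0 turn first (rotvec) [-3.1415e+00  2.0000e-04 -1.3000e-03] then shift mm [-0.14 -0.29  0.06]
 shift without turn [-0.14  0.29 -0.06]
```

View pics/s8.png

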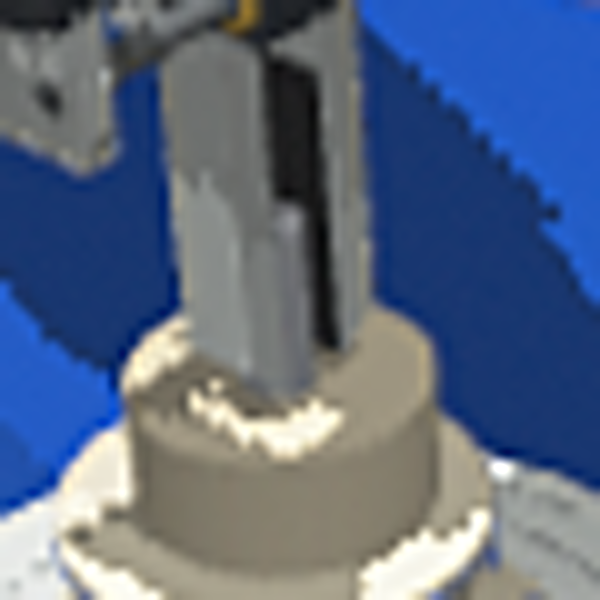

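The pin stopped at z=0.1511, exactly the full depth, with force rising to 10 N. That is the bottom, so I release and rise.

Emit:
play_rows(
  deltas=[
    [[0,0,0,0,0,0,40],[0,0,0,0,0,0,40],[0,0,0,0,0,0,40],[-2,0,0,0,0,0,40],[-10,0,0,0,0,0,40],[-20,0,0,0,0,0,40],[-30,0,0,0,0,0,60],[-30,0,0,0,0,0,70],[-20,0,0,0,0,0,70],[0,0,0,0,0,0,70]],
  ],
)

```text
time_s: 14.4
ee_pos: [0.5528, -0.0084, 0.2657]
eef_rot: [2.842, 1.565, -0.09]
force: [0.2, -0.5, 0.1]
grip_width: 0.0682
```

```bash
python3 - <<'E'
from h import *
T=load('top0');S=load('scene0')
c=cam('scene');save(c,'s9.png',(230,150,320,240),6)
print(proj(c,(.552,-.0082,.185)),proj(c,(.552,-.0082,.187)))
w=cam('wrist');save(w,'w9.png');np.savez('pics/s9.npz',img=c['img'],K=c['K'],R=c['R'],t=c['t']);np.savez('pics/w9.npz',img=w['img'],K=w['K'],R=w['R'],t=w['t']); print(proj(w,(.552,-.0082,.185)))
# finial: top & scene: body contours on bisque mask
print('finial apex etc; projections')
todo((.55,.2,.25))
E
```

```text
[271.48230631 201.46409297] [271.4152486  200.66423416]
[319.54873997 249.78296793]
finial apex etc; projections
at [ 0.5518 -0.0083  0.262 ] jaw deg -78.0 x axis [ 1.e-04 -0.e+00 -1.e+00] F [ 0.02  0.06 -0.81] w 0.0698 t 14.5
 jaw -78.0 turn first (rotvec) [ 0.     -0.0001 -0.    ] then shift mm [  12.02 -204.14  -41.53]
 jaw 102.0 turn first (rotvec) [-3.1416e+00  1.0000e-04 -2.0000e-04] then shift mm [ 12.02 204.14  41.53]
 shift without turn [  12.02 -204.14  -41.53]
```

View pics/s9.png

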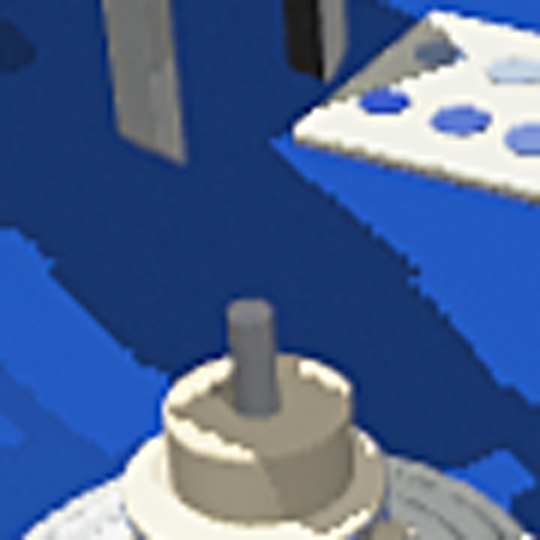

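View pics/w9.png

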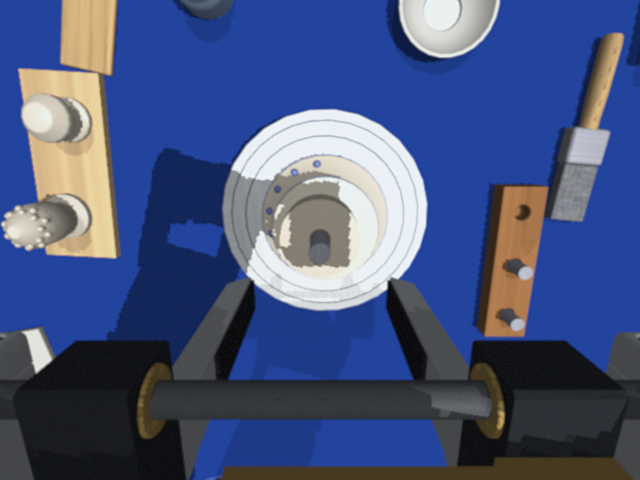

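The pin stands upright in the boss, top at (271.8,201.2) against a predicted (271.5,201.5) for fully home. The hand is clear. Next I measure the finial, using bearing midpoints from two views.

```bash
python3 - <<'E'
from h import *
def azim(c,box,f,name):
    x0,y0,x1,y1=box; im=c['img'][y0:y1,x0:x1]; hsv=cv2.cvtColor(im,cv2.COLOR_RGB2HSV).astype(int)
    m=f(hsv).astype(np.uint8); n,l,s,_=cv2.connectedComponentsWithStats(m); k=1+np.argmax(s[1:,4]); m=(l==k)
    cv2.imwrite('pics/m_'+name+'.png',cv2.resize(np.hstack([im[:,:,::-1],np.repeat((m*255).astype(np.uint8)[...,None],3,2)]),None,fx=5,fy=5,interpolation=0))
    v,u=np.nonzero(m); D=np.array([ray(c,a+x0,b+y0)[1] for a,b in zip(u,v)]); az=np.arctan2(D[:,1],D[:,0]); az=np.unwrap(az) if False else az
    o=ray(c,0,0)[0]; print(name,m.sum(),'az',np.degrees([az.min(),az.max(),(az.min()+az.max())/2]).round(3)); 
    # per-row mids
    for r in range(0,m.shape[0],3):
        q=np.nonzero(m[r])[0]
        if len(q): print('  row',r+y0,q.min()+x0,q.max()+x0,end=';')
    print()
    return o[:2],(az.min()+az.max())/2
T=load('top0');S=load('scene0')
f=lambda h:(h[...,1]<60)&(h[...,2]>60)
a=azim(S,(332,172,364,218),f,'S'); b=azim(T,(203,276,240,306),f,'T')
d1=[np.cos(a[1]),np.sin(a[1])];d2=[np.cos(b[1]),np.sin(b[1])]
k=np.linalg.solve(np.c_[d1,-np.array(d2)],b[0]-a[0]); print('axis xy',a[0]+k[0]*np.array(d1))
a=np.array([.539,.282])-.0525*np.array([np.cos(.152),np.sin(.152)]);print('nominal',a)
E
python3 -c "
import cv2,numpy as np
a=cv2.imread('pics/m_S.png');b=cv2.imread('pics/m_T.png')
H=a.shape[0]+b.shape[0];W=max(a.shape[1],b.shape[1]);o=np.zeros((H,W,3),np.uint8);o[:a.shape[0],:a.shape[1]]=a;o[a.shape[0]:,:b.shape[1]]=b;cv2.imwrite('pics/mm.png',o)"
```

```text
S 494 az [135.221 137.974 136.598]
  row 181 346 352;  row 184 343 354;  row 187 341 356;  row 190 341 356;  row 193 341 356;  row 196 341 357;  row 199 342 355;  row 202 343 355;  row 205 340 360;  row 208 340 358;  row 211 342 356;
T 400 az [63.297 75.742 69.52 ]
  row 282 215 228;  row 285 211 232;  row 288 209 233;  row 291 209 233;  row 294 210 233;  row 297 214 231;  row 300 219 228;
axis xy [0.48570744 0.28353652]
nominal [0.48710531 0.27405069]
```

View pics/mm.png

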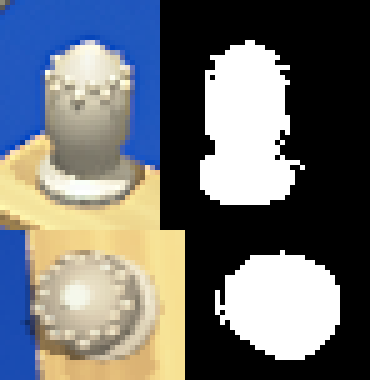

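```bash
python3 - <<'E'
from h import *
T=load('top0');S=load('scene0');W=load('w9')
print('scene band', plane(S,348.8,191,.066),'foot',plane(S,349,206.5,.013))
for p in [(.4857,.2835),(.487,.274),(.485,.278)]:
    for n,c in (('S',S),('T',T),('W',W)):
        print(p,n,[proj(c,(p[0],p[1],z)).round(1) for z in (.012,.020,.066,.096)])
save(W,'w9c.png',None,1); im=W['img'][180:270,0:125,::-1]; cv2.imwrite('pics/w9c.png',cv2.resize(im,None,fx=6,fy=6,interpolation=2))
E
```

```text
scene band [0.48347064 0.27994596 0.066     ] foot [0.47976815 0.28565894 0.013     ]
(0.4857, 0.2835) S [array([349.9, 208. ]), array([350. , 205.5]), array([350.4, 190.9]), array([350.6, 181. ])]
(0.4857, 0.2835) T [array([222.8, 290.8]), array([222.2, 290.6]), array([219. , 289.2]), array([216.7, 288.3])]
(0.4857, 0.2835) W [array([ 67.9, 211. ]), array([ 63.3, 212.3]), array([ 33.9, 220.8]), array([ 10.7, 227.5])]
(0.487, 0.274) S [array([347.6, 209.4]), array([347.7, 207. ]), array([348. , 192.3]), array([348.3, 182.4])]
(0.487, 0.274) T [array([226.7, 290.4]), array([226.1, 290.1]), array([223. , 288.8]), array([220.8, 287.8])]
(0.487, 0.274) W [array([ 76. , 211.6]), array([ 71.7, 212.9]), array([ 43.2, 221.4]), array([ 20.8, 228.2])]
(0.485, 0.278) S [array([348.2, 208.6]), array([348.3, 206.1]), array([348.6, 191.5]), array([348.9, 181.6])]
(0.485, 0.278) T [array([225. , 291.1]), array([224.5, 290.9]), array([221.3, 289.6]), array([219. , 288.7])]
(0.485, 0.278) W [array([ 72.6, 212.5]), array([ 68.1, 213.8]), array([ 39.2, 222.5]), array([ 16.5, 229.3])]
```

View pics/w9c.png

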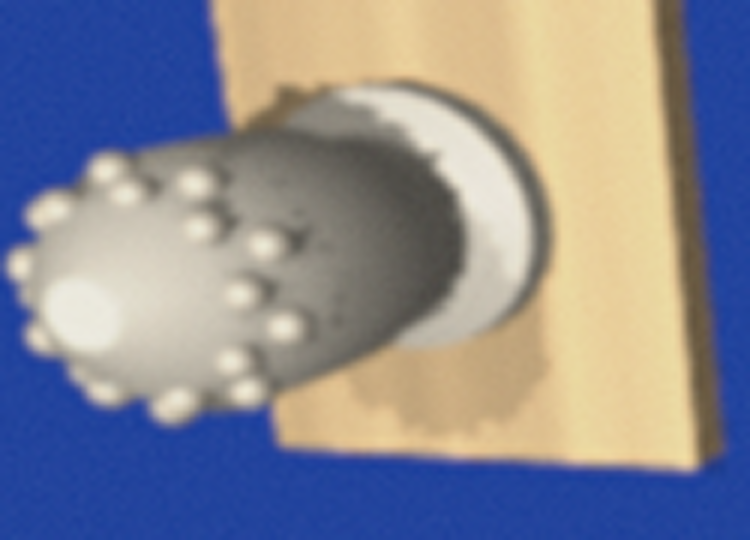

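Emit:
play_rows(
  deltas=[
    [[0,-15,0,0,0,0,70],[0,-29,0,0,0,0,70],[0,-30,1,0,0,0,70],[0,-30,1,0,0,0,70],[0,-30,1,0,0,0,70],[0,-30,1,0,0,0,70],[0,-30,1,0,0,0,70],[0,-30,1,0,0,0,70],[0,-30,1,0,0,0,70],[0,-30,0,0,0,0,70]],
  ],
)

```text
time_s: 15.5
ee_pos: [0.4846, 0.2699, 0.2612]
eef_rot: [0.183, 1.569, -2.749]
force: [0.9, -1.0, 0.9]
grip_width: 0.0699
```

Emit:
play_rows(
  deltas=[
    [[0,-10,0,0,0,0,70],[0,0,0,0,0,0,70],[0,0,0,0,0,0,70]],
  ],
)

```text
time_s: 15.8
ee_pos: [0.4838, 0.2773, 0.2618]
eef_rot: [0.455, 1.57, -2.477]
force: [0.4, -0.6, -0.4]
grip_width: 0.0699
```

```bash
python3 - <<'E'
from h import *
todo((.484,.278,.15),102)
w=cam('wrist');save(w,'w10.png');np.savez('pics/w10.npz',img=w['img'],K=w['K'],R=w['R'],t=w['t'])
print(ray(w,0,0)[0])
for z in (.012,.02,.058,.074,.096): print(z,proj(w,(.484,.278,z)),proj(w,(.494,.278,z)),proj(w,(.484,.288,z)))
E
```

```text
at [0.4838 0.2773 0.2618] jaw deg -77.99 x axis [-7.e-04 -5.e-04 -1.e+00] F [ 0.44 -0.57 -0.43] w 0.0699 t 15.8
 jaw -78.0 turn first (rotvec) [ 0.0001  0.0008 -0.0004] then shift mm [111.78  -0.64  -0.29]
 jaw 102.0 turn first (rotvec) [-3.1415e+00  6.0000e-04  1.2000e-03] then shift mm [111.78   0.64   0.29]
 shift without turn [111.78  -0.69  -0.38]
[0.5612154  0.29354383 0.44150383]
0.012 [319.3586339  206.40749988] [321.11967106 198.16487708] [311.05584418 204.67132848]
0.02 [319.34677018 207.6580333 ] [321.13967294 199.27378107] [310.89411618 205.89220494]
0.058 [319.28403047 214.27131109] [321.24552438 205.14218122] [310.03871165 212.34961021]
0.074 [319.25395472 217.44154086] [321.29631101 207.95779034] [309.62857723 215.44569405]
0.096 [319.20832866 222.25090134] [321.37341113 212.2322179 ] [309.00629324 220.14328425]
```

View pics/w10.png

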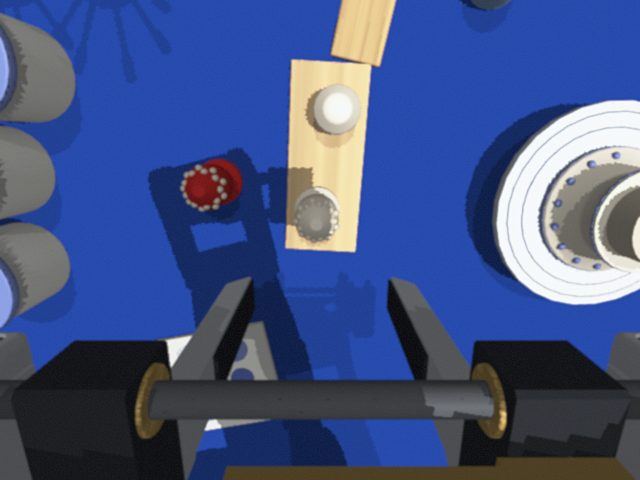

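```bash
python3 - <<'E'
from h import *
W=load('w10'); im=W['img'][180:250,280:360]; 
hsv=cv2.cvtColor(im,cv2.COLOR_RGB2HSV).astype(int)
big=cv2.resize(im[:,:,::-1],None,fx=7,fy=7,interpolation=2)
for z,col in((.012,(255,0,0)),(.02,(0,255,0)),(.066,(0,0,255)),(.096,(255,0,255))):
    p=(proj(W,(.484,.278,z))-[280,180])*7; cv2.circle(big,tuple(int(i) for i in p),3,col,-1)
    R={.012:.026,.02:.026,.066:.023,.096:.005}[z]
    for a in np.arange(0,2*np.pi,.2):
        p=(proj(W,(.484+R*np.cos(a),.278+R*np.sin(a),z))-[280,180]+.5)*7; cv2.circle(big,tuple(int(i) for i in p),1,col,-1)
cv2.imwrite('pics/w10c.png',big)
E
```

```text
(no output)
```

View pics/w10c.png

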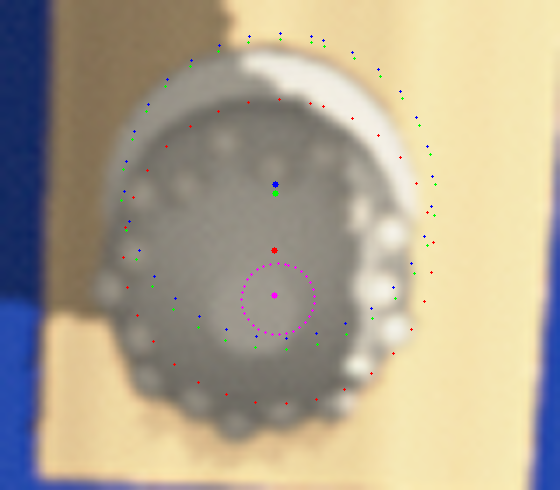

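The foot lies about 19 px (crop) left of and 10 px below the prediction, so the corrected axis is about (0.482, 0.2805). I'll shift and descend.

Emit:
play_rows(
  deltas=[
    [[10,-3.5,1.1,0,0.001,0,80],[25,0,0,0,0,0,80],[25,0,0,0,0,0,80],[25,0,0,0,0,0,80],[25,0,0,0,0,0,80],[25,0,0,0,0,0,80],[25,0,0,0,0,0,80],[25,0,0,0,0,0,80],[20,0,0,0,0,0,80],[8,0,0,0,0,0,80]],
  ],
)

```text
time_s: 16.85
ee_pos: [0.4814, 0.28, 0.0469]
eef_rot: [0.382, 1.569, -2.551]
force: [-0.4, -0.4, 0.5]
grip_width: 0.0798
```

Emit:
play_rows(
  deltas=[
    [[0,0,0,0,0,0,80],[0,0,0,0,0,0,80]],
  ],
)

```text
time_s: 17.05
ee_pos: [0.4827, 0.281, 0.05]
eef_rot: [-3.019, 1.569, 0.332]
force: [-0.7, 0.9, -1.0]
grip_width: 0.08
```

```bash
python3 - <<'E'
from h import *
todo((.482,.2805,.047),102)
c=cam('scene');save(c,'s11.png',(310,130,410,230),6)
w=cam('wrist');save(w,'w11.png')
E
```

```text
at [0.4827 0.281  0.05  ] jaw deg -78.02 x axis [ 1.9e-03  6.0e-04 -1.0e+00] F [-0.71  0.91 -0.96] w 0.08 t 17.05
 jaw -78.0 turn first (rotvec) [-0.0003 -0.002   0.0002] then shift mm [3.01 0.36 0.82]
 jaw 102.0 turn first (rotvec) [3.1413e+00 4.0000e-04 3.1000e-03] then shift mm [ 3.01 -0.36 -0.82]
 shift without turn [3.01 0.36 0.83]
```

View pics/s11.png

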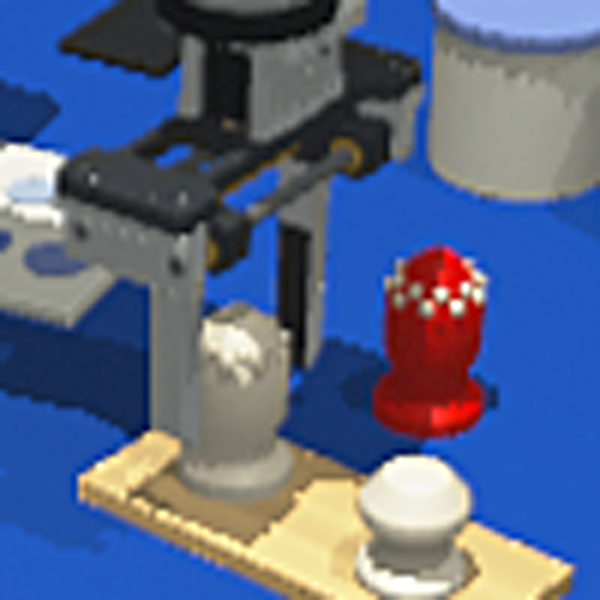

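View pics/w11.png

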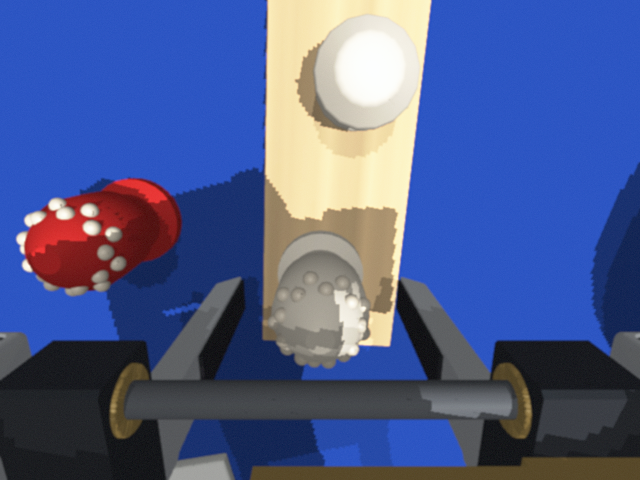

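```bash
python3 - <<'E'
from h import *
w=cam('wrist'); np.savez('pics/w11.npz',img=w['img'],K=w['K'],R=w['R'],t=w['t'])
big=cv2.resize(w['img'][220:380,250:390,::-1],None,fx=4,fy=4,interpolation=2)
for z,R,col in((.012,.026,(255,0,0)),(.02,.026,(0,255,0)),(.066,.023,(0,0,255))):
    Q=np.array([proj(w,(.482+R*np.cos(a),.2805+R*np.sin(a),z)) for a in np.arange(0,2*np.pi,.1)])
    print(z,Q.min(0),Q.max(0))
    for p in Q: cv2.circle(big,tuple(int(i) for i in (p-[250,220]+.5)*4),1,col,-1)
cv2.imwrite('pics/w11c.png',big)
E
```

```text
0.012 [279.39422286 229.38041606] [362.01950076 307.33438727]
0.02 [277.98240664 232.61042735] [363.45679066 312.96848332]
0.066 [273.67483609 262.84040479] [367.95248957 349.16069387]
```

View pics/w11c.png

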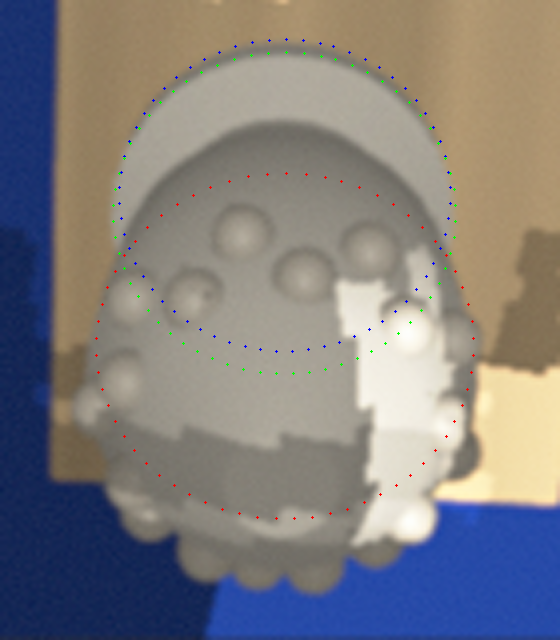

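The predicted rings fit the foot and band to within about 0.5 mm. I'll correct the residual shift and grip.

Emit:
play_rows(
  deltas=[
    [[3,0.2,0.8,0,-0.002,0,80],[0,0,0,0,0,0,60],[0,0,0,0,0,0,40],[0,0,0,0,0,0,40],[0,0,0,0,0,0,40],[0,0,0,0,0,0,40],[0,0,0,0,0,0,40],[0,0,0,0,0,0,40]],
  ],
  grip_force=25,
)

```text
time_s: 18.0
ee_pos: [0.4816, 0.2808, 0.0463]
eef_rot: [-0.089, 1.57, -3.021]
force: [-0.3, 0.3, 0.6]
grip_width: 0.0464
```

```bash
python3 - <<'E'
from h import *
todo((.552,-.0082,.245),102)
E
```

```text
at [0.4816 0.2808 0.0463] jaw deg -78.0 x axis [-8.e-04 -1.e-04 -1.e+00] F [-0.29  0.31  0.59] w 0.0464 t 18.0
 jaw -78.0 turn first (rotvec) [0.0001 0.0008 0.0001] then shift mm [-198.7   297.28   -8.75]
 jaw 102.0 turn first (rotvec) [-3.1415e+00 -1.0000e-04  1.3000e-03] then shift mm [-198.7  -297.28    8.75]
 shift without turn [-198.73  297.27   -8.56]
```

Emit:
play_rows(
  deltas=[
    [[-4,0,0,0,0,0,40],[-10,0,0,0,0,0,40],[-20,0,0,0,0,0,40],[-25,0,0,0,0,0,40],[-25,0,0,0,0,0,40],[-25,0,0,0,0,0,40],[-25,0,0,0,0,0,40],[-25,0,0,0,0,0,40],[-25,0,0,0,0,0,40],[-15,0,0,0,0.001,0,40]],
  ],
)

```text
time_s: 19.0
ee_pos: [0.4819, 0.2808, 0.2481]
eef_rot: [-2.892, 1.568, 0.459]
force: [-0.3, 0.0, -1.9]
grip_width: 0.0463
```

Emit:
play_rows(
  deltas=[
    [[0,10,0,0,0,0,40],[0,20,0,0,0,0,40],[0,30,-1,0,0,0,40],[0,30,-1,0,0,0,40],[0,30,-1,0,0,0,40],[0,30,-1,0,0,0,40],[0,30,-1,0,0,0,40],[0,30,-1,0,0,0,40],[0,30,-1,0,0,0,40],[0,25,-1,0,0,0,40]],
  ],
)

```text
time_s: 20.0
ee_pos: [0.5444, 0.021, 0.2444]
eef_rot: [-0.082, 1.569, -3.015]
force: [0.3, -0.1, -1.3]
grip_width: 0.0466
```

Emit:
play_rows(
  deltas=[
    [[0,20,0,0,0,0,40],[0,10,0,0,0,0,40],[0,2,0,0,0,0,40],[0,0,0,0,0,0,40],[0,0,0,0,0,0,40]],
  ],
)

```text
time_s: 20.5
ee_pos: [0.5512, -0.0074, 0.2452]
eef_rot: [-0.864, 1.571, 2.488]
force: [0.4, -0.3, -2.3]
grip_width: 0.0469
```

```bash
python3 - <<'E'
from h import *
todo((.552,-.0082,.235),102)
c=cam('scene');save(c,'s12.png',(230,110,320,240),4.5)
w=cam('wrist');save(w,'w12.png'); np.savez('pics/w12.npz',img=w['img'],K=w['K'],R=w['R'],t=w['t'])
E
```

```text
at [ 0.5512 -0.0074  0.2452] jaw deg -77.95 x axis [-2.e-04  2.e-04 -1.e+00] F [ 0.36 -0.25 -2.27] w 0.0469 t 20.5
 jaw -78.0 turn first (rotvec) [0.0008 0.0002 0.0002] then shift mm [10.16  0.97 -0.63]
 jaw 102.0 turn first (rotvec) [-3.1407e+00 -3.0000e-04  3.0000e-04] then shift mm [10.16 -0.97  0.63]
 shift without turn [10.16  0.97 -0.63]
```

View pics/s12.png

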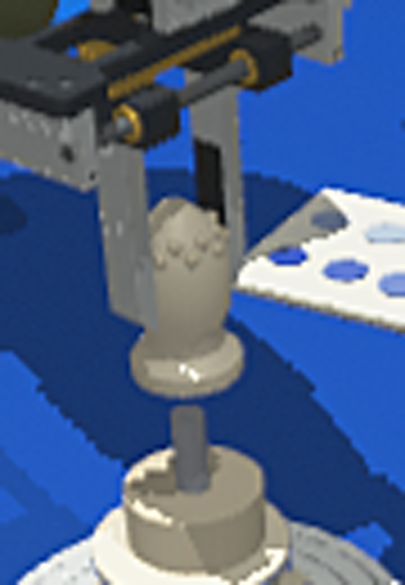

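View pics/w12.png

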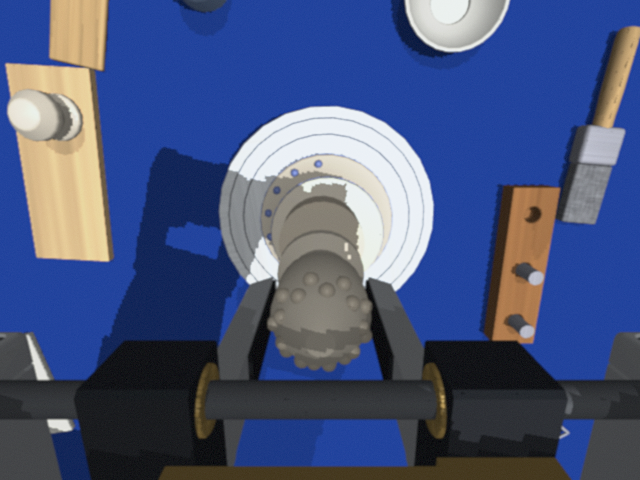

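Upright finial hanging over the pin. I'll align it and lower it.

Emit:
play_rows(
  deltas=[
    [[4,1,-0.6,0.001,0,0,40],[6,0,0,0,0,0,40],[5,0,0,0,0,0,40],[3,0,0,0,0,0,40],[0,0,0,0,0,0,40],[0,0,0,0,0,0,40]],
  ],
)

```text
time_s: 21.2
ee_pos: [0.5522, -0.009, 0.2273]
eef_rot: [3.037, 1.571, 0.104]
force: [-0.2, -0.2, -2.4]
grip_width: 0.0467
```

```bash
python3 - <<'E'
from h import *
todo((.552,-.0082,.1793),102)
c=cam('scene');save(c,'s13.png',(240,130,310,230),6)
q=pose()[0]
for n,P,R in (('foot',(q[0],q[1],q[2]-.0343),.026),('pintop',(.552,-.0082,.185),.008)):
  Q=np.array([proj(c,(P[0]+R*np.cos(a),P[1]+R*np.sin(a),P[2])) for a in np.arange(0,6.28,.1)]); print(n,(Q.min(0)-[240,130])*6,(Q.max(0)-[240,130])*6)
E
```

```text
at [ 0.5522 -0.009   0.2273] jaw deg -78.06 x axis [ 0.  0. -1.] F [-0.19 -0.18 -2.44] w 0.0467 t 21.2
 jaw -78.0 turn first (rotvec) [-0.001 -0.    -0.   ] then shift mm [48.   -0.8   0.05]
 jaw 102.0 turn first (rotvec) [ 3.1406 -0.      0.    ] then shift mm [48.    0.8  -0.05]
 shift without turn [48.   -0.8   0.05]
foot [111.83709021 371.87583009] [259.79970861 450.14732658]
pintop [166.23467791 416.76899759] [211.50856641 440.94819747]
```

View pics/s13.png

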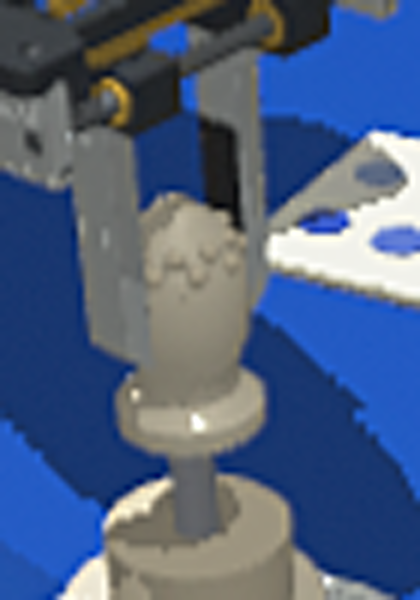

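Emit:
play_rows(
  deltas=[
    [[2,-0.7,0,-0.001,0,0,40],[2,0,0,0,0,0,40],[2,0,0,0,0,0,40],[1,0,0,0,0,0,40],[1,0,0,0,0,0,40],[1,0,0,0,0,0,40],[0,0,0,0,0,0,40]],
  ],
)

```text
time_s: 21.95
ee_pos: [0.552, -0.0083, 0.2181]
eef_rot: [-0.377, 1.571, 2.974]
force: [-0.0, 0.3, -2.2]
grip_width: 0.0466
```

Emit:
play_rows(
  deltas=[
    [[1,0,0,0,0,0,40],[1,0,0,0,0,0,40],[0,0,0,0,0,0,40]],
  ],
)

```text
time_s: 22.25
ee_pos: [0.552, -0.0082, 0.2161]
eef_rot: [-0.458, 1.571, 2.893]
force: [-0.4, 0.1, -2.2]
grip_width: 0.0463
```

Emit:
play_rows(
  deltas=[
    [[1,0,0,0,0,0,40],[1,0,0,0,0,0,40],[1,0,0,0,0,0,40],[0,0,0,0,0,0,40]],
  ],
)

```text
time_s: 22.65
ee_pos: [0.552, -0.0083, 0.2131]
eef_rot: [-0.212, 1.571, 3.139]
force: [-0.4, 0.2, -3.3]
grip_width: 0.0465
```

No contact at 6 mm below the pin top, so the bore is over the pin. I'll keep lowering.

Emit:
play_rows(
  deltas=[
    [[2,0,0,0,0,0,40],[2,0,0,0,0,0,40],[2,0,0,0,0,0,40],[2,0,0,0,0,0,40],[0,0,0,0,0,0,40]],
  ],
)

```text
time_s: 23.15
ee_pos: [0.5519, -0.0083, 0.2049]
eef_rot: [-0.314, 1.57, 3.037]
force: [0.3, 0.5, -2.1]
grip_width: 0.0466
```

Emit:
play_rows(
  deltas=[
    [[2,0,0,0,0,0,40],[2,0,0,0,0,0,40],[2,0,0,0,0,0,40],[2,0,0,0,0,0,40],[0,0,0,0,0,0,40]],
  ],
)

```text
time_s: 23.65
ee_pos: [0.5519, -0.0083, 0.1969]
eef_rot: [-0.271, 1.57, 3.08]
force: [0.7, 0.3, -2.5]
grip_width: 0.0466
```

Emit:
play_rows(
  deltas=[
    [[2,0,0,0,0,0,40],[2,0,0,0,0,0,40],[2,0,0,0,0,0,40],[2,0,0,0,0,0,40],[2,0,0,0,0,0,40],[0,0,0,0,0,0,40]],
  ],
)

```text
time_s: 24.25
ee_pos: [0.5519, -0.0083, 0.1869]
eef_rot: [-0.276, 1.57, 3.075]
force: [-0.3, 0.5, -2.4]
grip_width: 0.0464
```

Emit:
play_rows(
  deltas=[
    [[2,0,0,0,0,0,40],[1,0,0,0,0,0,40],[1,0,0,0,0,0,40],[1,0,0,0,0,0,40],[0,0,0,0,0,0,40]],
  ],
)

```text
time_s: 24.75
ee_pos: [0.552, -0.0083, 0.1821]
eef_rot: [-0.311, 1.571, 3.04]
force: [0.0, -0.5, -2.2]
grip_width: 0.0466
```

Emit:
play_rows(
  deltas=[
    [[0.5,0,0,0,0,0,40],[0.5,0,0,0,0,0,40],[0.5,0,0,0,0,0,40],[0,0,0,0,0,0,40]],
  ],
)

```text
time_s: 25.15
ee_pos: [0.552, -0.0083, 0.1807]
eef_rot: [-0.166, 1.571, -3.098]
force: [0.2, 0.1, -1.8]
grip_width: 0.0462
```

Emit:
play_rows(
  deltas=[
    [[0.5,0,0,0,0,0,40],[0.5,0,0,0,0,0,40],[0,0,0,0,0,0,40]],
  ],
)

```text
time_s: 25.45
ee_pos: [0.552, -0.0083, 0.1797]
eef_rot: [-0.523, 1.571, 2.828]
force: [-0.1, -0.6, -1.6]
grip_width: 0.0459
```

Emit:
play_rows(
  deltas=[
    [[0.4,0,0,0,0,0,40],[0,0,0,0,0,0,40]],
  ],
)

```text
time_s: 25.65
ee_pos: [0.552, -0.0083, 0.1793]
eef_rot: [-2.174, 1.571, 1.177]
force: [-0.1, -0.4, -2.9]
grip_width: 0.0462
```

Emit:
play_rows(
  deltas=[
    [[0.4,0,0,0,0,0,40],[0,0,0,0,0,0,40]],
  ],
)

```text
time_s: 25.85
ee_pos: [0.5521, -0.0082, 0.1793]
eef_rot: [2.952, 1.57, 0.02]
force: [-1.4, 0.4, 2.2]
grip_width: 0.0464
```

Contact at z=0.1793, the expected seat height. I'll release gently, then look before withdrawing fully.

Emit:
play_rows(
  deltas=[
    [[0,0,0,0,0,0,60],[0,0,0,0,0,0,75],[0,0,0,0,0,0,75],[0,0,0,0,0,0,75],[-5,0,0,0,0,0,75],[-15,0,0,0,0,0,75],[-25,0,0,0,0,0,75],[-30,0,0,0,0,0,75],[-30,0,0,0,0,0,75],[-25,0,0,0,0,0,75]],
  ],
)

```text
time_s: 26.85
ee_pos: [0.552, -0.0083, 0.3111]
eef_rot: [2.862, 1.569, -0.07]
force: [0.3, -0.5, -0.4]
grip_width: 0.0749
```

Emit:
play_rows(
  deltas=[
    [[-10,20,30,0,0,0,75],[0,20,30,0,0,0,75],[0,20,30,0,0,0,75],[0,0,30,0,0,0,75],[0,0,0,0,0,0,75],[0,0,0,0,0,0,75]],
  ],
)

```text
time_s: 27.45
ee_pos: [0.4472, -0.092, 0.3197]
eef_rot: [2.712, 1.569, -0.221]
force: [0.4, 0.1, -0.4]
grip_width: 0.0752
```

```bash
python3 - <<'E'
from h import *
st()
c=cam('scene');save(c,'s14.png');save(c,'s14c.png',(225,130,325,240),5)
t=cam('top');save(t,'t14.png')
for n,P,R in (('foot',(.552,-.0082,.145),.026),('boss',(.552,-.0082,.145),.034),('band',(.552,-.0082,.199),.023),('apex',(.552,-.0082,.229),.001)):
  Q=np.array([proj(c,(P[0]+R*np.cos(a),P[1]+R*np.sin(a),P[2])) for a in np.arange(0,6.28,.1)]); print(n,(Q.min(0)-[225,130])*5,(Q.max(0)-[225,130])*5)
E
```

```text
time_s 27.45
qpos [-2.8330e-01  2.0500e-02  1.5818e+00  1.0000e-04  1.5379e+00  1.0787e+00]
ee_pos [ 0.4472 -0.092   0.3197]
eef_rot [ 2.712   1.5694 -0.2208]
force [ 0.3832  0.1315 -0.427 ]
moment [0.0731 0.0381 0.004 ]
grip_width 0.0752
foot [178.91368906 402.53780644] [298.83755217 469.65711972]
boss [160.40758588 392.66738146] [317.25885517 480.4633723 ]
band [175.28187973 300.94343184] [284.65673245 358.34552866]
apex [222.43409256 265.9618127 ] [227.27266421 268.40227126]
```

View pics/s14c.png

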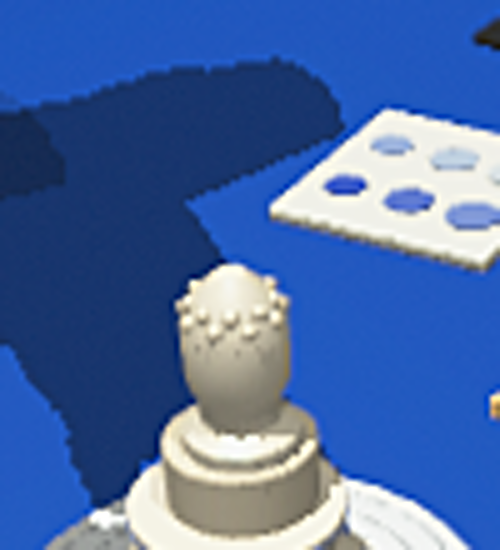

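View pics/s14.png

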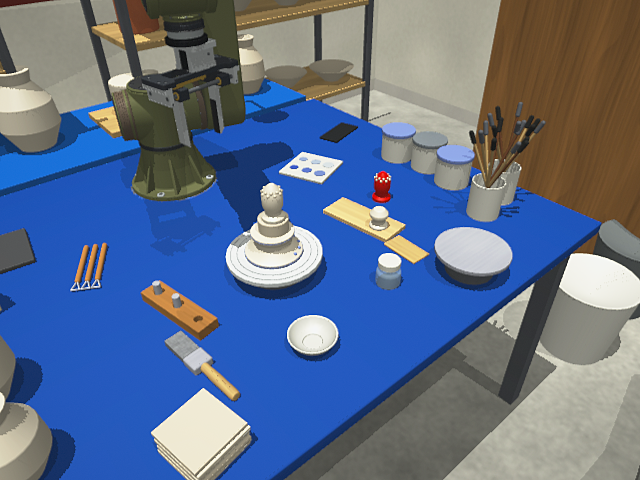

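The finial stands upright and flat on the boss, apex at crop (232,266) against a predicted (225,267) and foot at columns 182–302 against 179–299. Everything else is in its place and the gripper is clear, so I hand in.

```bash
python3 -c "
from station import hand_in; print(hand_in())"
```

```text
the job is handed in; nothing more can be done
None
```

The job is done and handed in: the long pin is pressed home in the boss, and the pine-cone finial sits flat over it, released. The robot clock read 27.45 s of the 72 s allowed.

- **Pin:** it went into the hole first try at about (0.552, -0.008) m. It bottomed at the expected height (tool tip at 0.1511 m against 0.1512 m), with about 11 N upward and 5–6 N sideways at the wrist, the highest I read. With the hand clear, its top showed within about 0.4 px of where a fully home pin should be.
- **Finial:** it slid over the pin without resistance and touched the boss at the expected height (tool tip at 0.1793 m), pressing only about 5 N. The last picture shows it upright, with its foot centred to within 1 px.
- **Other things:** the knob, paint jar, dish, short pins, brush, scraper and red look-alike appear unmoved in the last scene view. I judged that by eye and did not measure it.

**Checks that disagreed:**
- My first two estimates of the finial's position differed by about 9 mm, so I corrected it from close wrist-camera views before gripping.
- In the last picture the finial's tip was about 1.4 px (roughly 3 mm) to one side of the prediction. The foot and the bare pin were also slightly to that side, by less (about 0.3–0.8 px). I put it down to camera calibration, but did not check the finial's tilt separately.

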